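# Set out the castor-fitting kit on the squared board

## Robot

A 6-joint arm with a two-finger parallel gripper is mounted at the origin on a cart in front of the work surface, level with it; the furniture and walls round the work are solid. World frame = base frame: x ahead of the robot, y to its left, z up, the work surface at z = 0. Lengths are in m, angles in rad, forces in N, time in s.
With the tool pointing down it reaches from about 0.275 to 0.975 m from the base axis. Payload 8.4 kg.
Tool frame: the origin (TCP) lies on the centre line of the jaws, within the pads' length; the fingertips stand 17 mm ahead of it and the grasp point (between the pads) lies 2 mm behind it; z points along the fingers, y is the line along which they close (so a half turn about z gives the same grasp; the last joint's range is limited). The gripper opens to 92 mm and grips with 3 to 60 N. Pads are 20 mm wide; open, the fingers measure 128 mm over their backs; the gripper's body (75 mm by 189 mm) begins 69 mm behind the grasp point.
Start: joints at [1.279, 0.353, 1.633, -0, 1.155, -0.002], TCP at [0.179, 0.599, 0.232] pointing down, gripper open.
Joint ranges: [-2.63, 2.63], [-0.92, 2.1], [0.06, 2.66], [-1.3, 4.44], [0, 2.69], [-3.02, 3.02]. Speed limits (rad/s): [2.22, 2.22, 2.79, 3.14, 3.14, 3.14].

## Interface

Orientations are given as a unit quaternion [x, y, z, w].
In Python, from rig import get_obs, snapshot, camera_model, close_job, boxes_of, cut_out gives the robot as it stands.
- The arm moves only by the tool apply_moves, never from a script. Its argument "commands" is a list of rows, each an object of numbers: "tx", "ty", "tz": the shift along the tool's x, y, z in m; "ax", "ay", "az": the turn, a rotation vector about the tool's x, y, z in rad. In form: [{"tx": .., "ty": .., "tz": .., "ax": .., "ay": .., "az": ..}, ...]. A call has 1 to 10 rows; each row shifts and turns the commanded pose from where the row before left it, along the tool's axes as they then stand; what a row does not reach is not made up. A row lasts 1/12 s, in which the tool goes at most 41.7 mm and 7.16 degrees, less where a joint would pass 70% of its speed; a pose out of reach is approached as far as the arm can. A call is refused whole if a number of a shift passes 0.0417 or a number of a turn 0.125, either way. A call with a gripper value outside its range is refused whole. "jaw" is the finger opening in m, from 0 to 0.0919, set as the call begins (left out, the last holds). The fingers move at their own pace and stop on an object; "newtons" is the grip in N (left out, the last holds). Time passes only in rows, so rows that do not move let the fingers close. It gives the time, the measured TCP pose, the force, the opening and the grip force at its end, in the units of the state.
- get_obs(): the state, without advancing time (a new reading comes with each control period).
- snapshot(name): name is "scene" or "top" or "wrist"; returns the picture (400x640x3 uint8, red, green, blue); there is no depth.
- camera_model(name): a dict with "camera_matrix" (3x3 intrinsics, pixels), "k1" (the pictures are not rectified: a ray, as slopes to the right and down, at radius r is drawn at 1 + k1 r^2 times it, then the intrinsics apply), "extrinsics" (4x4, takes a point from world to camera coordinates); the wrist camera has in their place "hand_eye" (4x4, takes a point from camera to tool coordinates, whose origin is the TCP and whose axes are the flange's). Camera axes: x right, y down, z forward; pixel columns grow to the right and rows downward; lengths in m; the calibration is good to about 2 mm. A picture is of the moment at which its call begins: read the wrist's pose just before it. camera_model takes no time and is no camera call.
- close_job(): hands the job in; it is judged then, once.
Trained networks look in the newest picture that a camera, given by its name, has taken for a name from the list of things; names that differ only in an ending like _2 or _b are one class to them, and where a whole thing is asked for, a point or a joint stands for the part that bears it (a point fixed in the world has none). Each returns a list of dicts, best first, with "confidence" (0 to 1); they miss things now and then, are a little off and sometimes report something else, mostly with a low value. They report only what shows in the picture. A call takes as long as a camera call. They do not tell look-alikes from the thing itself.
- boxes_of(camera, label): "point" ([x, y, z] in m, in world coordinates, good to about 4 mm: the middle of the surface that is visible of it).
- cut_out(camera, label): "pixels" (400x640 bool, what is visible of it).
The state is a dict: "time_s": time; "qpos": joint angles; "qvel": joint speeds; "joint_efforts": joint torques, N m; "eef_pos": TCP position; "eef_rot": TCP orientation; "force": force on the tool from outside, world axes, zero at the start; "wrist_torque": the same for the moment, N m; "width": opening from 0.0 (shut) to 1.0 (fully open); "finger_force": force on a finger pad.
Only numpy, scipy, OpenCV 4.12 (cv2) and the standard library are available. Lean on these libraries where they do the work, as an engineer would, in place of code of your own. Each camera call takes 0.05 s, during which the arm holds its last target. There are 200 camera calls.

## Task

On the plywood board with blue painted squares, set out the rest of the castor-fitting kit with the things that lie on the cart at your left, each centred in its square: the red-lidded jar between the castor and the metal angle bracket that already stand on the board, the brown wooden block in the back-row square directly behind the castor, and the yellow tape measure in the back-row square directly behind the bracket (behind means on the side away from you). Then stack the grey wooden block squarely on top of the brown one, long sides parallel and centred. Leave everything right way up, and do not disturb the castor, the bracket, the blue-lidded tin beside the kit or the roll of blue tape.

Things in the scene. Friction and masses are not known exactly. Their poses are not given: they have to be found in the camera images.
- board: Plywood board lying flat and fixed on the right-hand bench, 196 (x) x 286 (y) x 9 mm thick, with six blue painted square outlines, 80 mm outside, in two rows of three. Origin at the centre of its underside, z up; its x axis points away from the robot within about 12 degrees, y to the robot's left. Square centres in its frame: front row (nearer the robot) x = -45 mm, back row x = +45 mm; y = +90 mm (left), 0, -90 mm (right). Its top is 9 mm above the origin.
- castor: Swivel castor with a dark wheel, its 60 x 60 mm steel plate lying on the board, wheel up, 65 mm high overall; stands in the left or the right square of the front row. Origin on its underside, about 6 mm from the plate's middle. Loose: leave it.
- bracket: Galvanised steel angle bracket, 30 x 40 x 40 mm high, one leg flat on the board and one upright, in the front-row end square that the castor does not have. Origin at the centre of its underside. Loose: leave it.
- red_jar: White round jar with red screw lid, upright, starting on the left-hand cart: 78 mm high, body 56 mm across, lid 60 mm across (the top 16 mm). Origin at the centre of its underside, z up its axis. Lid fixed. About 0.16 kg.
- tape_measure: Yellow and black tape measure standing upright, starting on the left-hand cart: 32 mm thick (its x), 77 mm long (its y), 68 mm high; grasp across the 32 mm. Origin at the centre of its underside. About 0.2 kg.
- brown_block: Reddish-brown wooden packing block lying flat, starting on the left-hand cart: 45 (x) x 75 (y) x 22 mm high. Origin at the centre of its underside. About 0.05 kg.
- grey_block: Greyish, weathered wooden packing block lying flat, the smaller one, starting on the left-hand cart: 40 (x) x 60 (y) x 20 mm high. Origin at the centre of its underside. About 0.04 kg.
- blue_tin: White round tin with blue lid, 68 mm across, 56 mm high, standing among the kit on the left-hand cart. Origin at the centre of its underside. Not part of the job: leave it.
- blue_tape: Roll of blue tape lying flat on the right-hand bench beyond the board, 84 mm across, 19 mm high. Origin at the centre of its underside. Not part of the job: leave it. (Another red-lidded jar, tape measure, blue-lidded tin and castor stand at the far end and middle of the right-hand bench, off the board: they are fixed background, not these.)
Mind the look-alikes: they are no part of the job. There is more than one size of the red_jar; the one meant has the size given above.

How it is judged:
At the end, for the whole second after the job is handed in: Jar, brown block and tape measure upright on the board, each within 15 mm each way of its square's middle (front centre, behind castor, behind bracket); grey block on the brown one, centred within 12 mm each way, long sides parallel within 15 degrees; all released and at rest (x of red_jar in the frame of board between -0.06 and -0.03 m and y of red_jar in the frame of board between -0.015 and 0.015 m and z of red_jar in the frame of board between 0.004 and 0.014 m and angle between each of red_jar, brown_block, tape_measure, grey_block's own z axis and vertical below 0.12 rad and linear speed of each of red_jar, brown_block, tape_measure, grey_block below 0.02 m/s and angular speed of each of red_jar, brown_block, tape_measure, grey_block below 0.2 rad/s and z of brown_block in the frame of board between 0.004 and 0.014 m and z of tape_measure in the frame of board between 0.004 and 0.014 m and z of grey_block in the frame of board between 0.026 and 0.036 m and ((y of castor in the frame of board above 0 m and x of brown_block in the frame of board between 0.03 and 0.06 m and y of brown_block in the frame of board between 0.075 and 0.105 m and x of tape_measure in the frame of board between 0.03 and 0.06 m and y of tape_measure in the frame of board between -0.105 and -0.075 m) or (not (y of castor in the frame of board above 0 m) and x of brown_block in the frame of board between 0.03 and 0.06 m and y of brown_block in the frame of board between -0.105 and -0.075 m and x of tape_measure in the frame of board between 0.03 and 0.06 m and y of tape_measure in the frame of board between 0.075 and 0.105 m)) and x of grey_block in the frame of brown_block between -0.012 and 0.012 m and y of grey_block in the frame of brown_block between -0.012 and 0.012 m and angle between the y axis of grey_block and the y axis of brown_block, either way round below 0.26 rad); the robot touches nothing.
It fails at once if the castor is moved by more than 15 mm (distance of castor from where it was at the start of the episode above 0.015 m).
It fails at once if the bracket is moved by more than 15 mm (distance of bracket from where it was at the start of the episode above 0.015 m).
It fails at once if the blue-lidded tin is moved by more than 20 mm (distance of blue_tin from where it was at the start of the episode above 0.02 m).
It fails at once if the roll of blue tape is moved by more than 20 mm (distance of blue_tape from where it was at the start of the episode above 0.02 m).
It also fails if it takes over 128 s, if anything falls off the work surface, if the arm or the gripper's body presses on something with over 40 N, if the wrist force passes 120 N, or if a joint passes its speed limit or range.

## Working session

There is one attempt and no reset: what is moved stays moved. The work goes in short steps, Python scripts to look and compute and a tool call to move; the robot and the scene stay as the last step left them, time stands still between calls to the robot, and variables do not carry over. Pictures are saved under pics/ and viewed, at most 14 in all, crops included, and the job is handed in when it is done.

Besides the shell and the picture viewer there is one more tool, called after "Emit:" by a JSON object that holds its "name" and its "arguments". apply_moves: Moves the arm, as the interface text tells. Its arguments: {"type":"object","properties":{"commands":{"type":"array","items":{"type":"object","properties":{"tx":{"type":"number"},"ty":{"type":"number"},"tz":{"type":"number"},"ax":{"type":"number"},"ay":{"type":"number"},"az":{"type":"number"}}}},"jaw":{"type":"number"},"newtons":{"type":"number"}},"required":["commands"]}

```bash
mkdir -p pics
cat > h.py <<'E'
import numpy as np, cv2
from rig import *
from scipy.spatial.transform import Rotation as R
def save(n,f,crop=None,s=1):
    im=snapshot(n)
    if crop: a,b,c,d=crop; im=im[b:d,a:c]
    im=cv2.resize(im,None,fx=s,fy=s,interpolation=cv2.INTER_CUBIC)
    cv2.imwrite('pics/'+f,im[:,:,::-1])
def ext(n):
    m=camera_model(n)
    if 'extrinsics' in m: return m,np.array(m['extrinsics'])
    o=get_obs();T=np.eye(4);T[:3,:3]=R.from_quat(o['eef_rot']).as_matrix();T[:3,3]=o['eef_pos']
    return m,np.linalg.inv(T@np.array(m['hand_eye']))
def proj(n,P):
    m,E=ext(n);K=np.array(m['camera_matrix']);P=np.atleast_2d(P)
    c=P@E[:3,:3].T+E[:3,3];s=c[:,:2]/c[:,2:];r2=(s**2).sum(1,keepdims=True)
    s=s*(1+m['k1']*r2);return s@K[:2,:2].T+K[:2,2]
def unproj(n,uv,z):
    m,E=ext(n);K=np.array(m['camera_matrix']);uv=np.atleast_2d(np.array(uv,float))
    d=(uv-K[:2,2])@np.linalg.inv(K[:2,:2]).T;s=d.copy()
    for _ in range(20): s=d/(1+m['k1']*(s**2).sum(1,keepdims=True))
    v=np.c_[s,np.ones(len(s))]@E[:3,:3];o=-E[:3,:3].T@E[:3,3]
    return (o+v*((z-o[2])/v[:,2])[:,None])
E
python3 - <<'E'
from h import *
np.set_printoptions(precision=3,suppress=True)
for n in('scene','top','wrist'):
    save(n,n+'0.png'); m,E=ext(n); print(n,np.array(m['camera_matrix']).tolist(),m['k1'],np.linalg.inv(E).round(3).tolist())
for n in('scene','top','wrist'):
    for l in ('board','castor','bracket','red_jar','tape_measure','brown_block','grey_block','blue_tin','blue_tape'):
        print(n,l,[(np.round(d['point'],3).tolist(),round(d['confidence'],2),proj(n,d['point'])[0].round().tolist()) for d in boxes_of(n,l)])
print(get_obs())
E
```

```text
scene [[362.74978418020896, 0.0, 321.96423481663527], [0.0, 362.74978418020896, 204.54660427479956], [0.0, 0.0, 1.0]] -0.028618258935193777 [[0.653, -0.447, 0.611, -0.135], [-0.758, -0.382, 0.529, -0.533], [-0.004, -0.809, -0.588, 0.702], [0.0, 0.0, 0.0, 1.0]]
top [[402.64319915448436, 0.0, 317.7539613839655], [0.0, 402.64319915448436, 200.23558839667933], [0.0, 0.0, 1.0]] -0.04294206678769884 [[-0.027, -0.994, 0.107, 0.437], [-1.0, 0.027, 0.004, 0.084], [-0.007, -0.107, -0.994, 1.403], [0.0, 0.0, 0.0, 1.0]]
wrist [[302.3977439610075, 0.0, 317.3878830039717], [0.0, 302.3977439610075, 197.85319339420502], [0.0, 0.0, 1.0]] -0.04094778953458271 [[0.286, 0.924, 0.255, 0.106], [0.958, -0.276, -0.077, 0.62], [-0.001, 0.266, -0.964, 0.384], [0.0, 0.0, 0.0, 1.0]]
scene board [([0.513, -0.302, 0.01], 0.84, [420.0, 275.0]), ([0.502, 0.472, 0.042], 0.56, [227.0, 167.0])]
scene castor [([0.479, -0.19, 0.025], 0.79, [376.0, 258.0])]
scene bracket [([0.47, -0.356, 0.009], 0.81, [431.0, 297.0]), ([0.716, -0.147, 0.022], 0.21, [407.0, 212.0])]
scene red_jar [([0.518, 0.359, 0.05], 0.75, [250.0, 174.
[... 1126 characters left out ...]
1, 0.017], 0.68, [383.0, 159.0])]
wrist board []
wrist castor []
wrist bracket []
wrist red_jar [([0.364, 0.539, 0.1], 0.67, [315.0, 357.0])]
wrist tape_measure []
wrist brown_block []
wrist grey_block []
wrist blue_tin []
wrist blue_tape []
{'time_s': 1.5, 'qpos': array([ 1.279,  0.353,  1.633,  0.   ,  1.155, -0.002]), 'qvel': array([-0.   , -0.   , -0.001, -0.001,  0.   , -0.002]), 'joint_efforts': array([  0.   , -59.375, -33.457,   0.07 ,   0.016,  -0.   ]), 'eef_pos': array([0.179, 0.599, 0.232]), 'eef_rot': array([ 0.144,  0.99 , -0.   , -0.   ]), 'force': array([-0.078,  0.392, -0.113]), 'wrist_torque': array([-0.074,  0.043,  0.015]), 'finger_force': 0.0, 'width': 0.999949298235335}
```

View pics/top0.png

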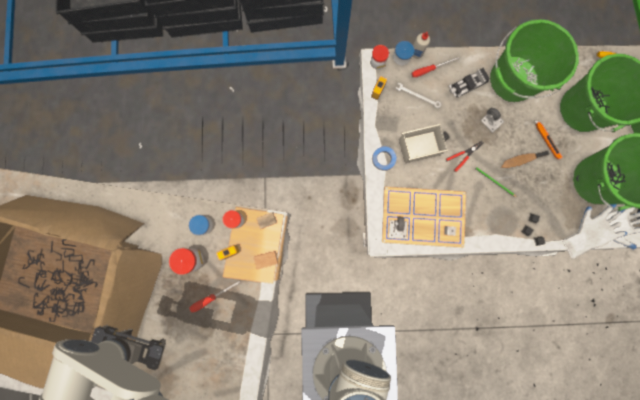

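View pics/scene0.png

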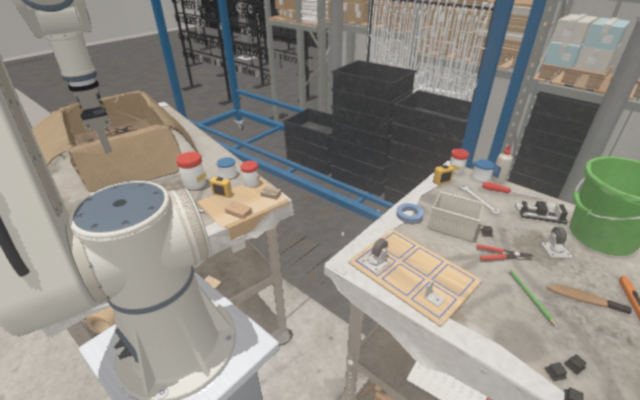

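Candidates for the red jar in the top view are the small one on the cart (231,218), the larger one on the cart (185,259, about 110 mm high) and one on the far bench (380,55). I choose the small one, whose lid is about 60 mm across. The castor is in the front-left square (397,226) and the bracket in the front-right (449,230). Next I move above the cart for a close look.

Emit:
{"name": "apply_moves", "arguments": {"commands": [{"tx": -0.036, "ty": -0.015, "tz": -0.0075}, {"tx": -0.036, "ty": -0.015, "tz": -0.0075}, {"tx": -0.036, "ty": -0.015, "tz": -0.0075}, {"tx": -0.036, "ty": -0.015, "tz": -0.0075}, {"tx": -0.036, "ty": -0.015, "tz": -0.0075}, {"tx": -0.036, "ty": -0.015, "tz": -0.0075}, {"tx": -0.036, "ty": -0.015, "tz": -0.0075}, {"tx": -0.036, "ty": -0.015, "tz": -0.0075}, {"tx": -0.036, "ty": -0.015, "tz": -0.0075}, {}]}}

```text
$.commands[0]: bad value
```

```bash
cat >> h.py <<'E'
np.set_printoptions(precision=4,suppress=True)
def look(l,z,n='wrist',view=None):
    """mask -> min area rect of its outline put on plane z"""
    out=[]
    for d in cut_out(n,l):
        c=max(cv2.findContours(d['pixels'].astype(np.uint8),0,1)[0],key=cv2.contourArea)[:,0]
        P=unproj(n,c,z)[:,:2]; r=cv2.minAreaRect((P*1000).astype(np.float32))
        print(l,round(d['confidence'],2),'c',np.round(r[0],1),'size',np.round(r[1],1),'ang',round(r[2],1),'px',c.mean(0).round())
        out.append(c)
    return out
E
python3 - <<'E'
from h import *
im=snapshot('wrist')
v=im.copy()
for l,z in (('red_jar',.078),('tape_measure',.068),('brown_block',.022),('grey_block',.02),('blue_tin',.056)):
    for c in look(l,z): cv2.polylines(v,[c],True,(0,255,0),1)
    print([np.round(d['point'],3).tolist() for d in boxes_of('wrist',l)])
cv2.imwrite('pics/w1.png',v[:,:,::-1]); cv2.imwrite('pics/w1raw.png',im[:,:,::-1])
print(get_obs()['eef_pos'],get_obs()['eef_rot'])
E
```

```text
red_jar 0.74 c [385.5 532. ] size [88.1 65.5] ang 73.6 px [313. 357.]
[[0.364, 0.54, 0.103]]
tape_measure 0.71 c [370.5 430.5] size [50.9 73.7] ang 56.1 px [237. 364.]
[[0.399, 0.416, 0.031]]
[]
[]
[]
[0.1786 0.5989 0.2316] [ 0.1444  0.9895 -0.     -0.    ]
```

View pics/w1.png

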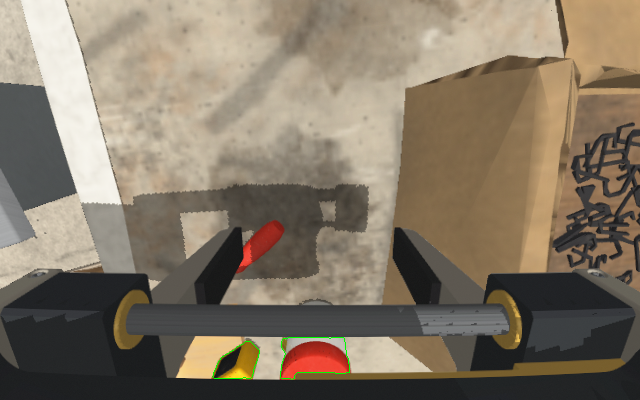

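Emit:
{"name": "apply_moves", "arguments": {"commands": [{"tx": -0.036, "ty": -0.009, "tz": -0.01, "ax": 0, "ay": 0, "az": 0}, {"tx": -0.036, "ty": -0.009, "tz": -0.01, "ax": 0, "ay": 0, "az": 0}, {"tx": -0.036, "ty": -0.009, "tz": -0.01, "ax": 0, "ay": 0, "az": 0}, {"tx": -0.036, "ty": -0.009, "tz": -0.01, "ax": 0, "ay": 0, "az": 0}, {"tx": -0.036, "ty": -0.009, "tz": -0.01, "ax": 0, "ay": 0, "az": 0}, {"tx": -0.036, "ty": -0.009, "tz": -0.01, "ax": 0, "ay": 0, "az": 0}, {"tx": -0.036, "ty": -0.009, "tz": -0.01, "ax": 0, "ay": 0, "az": 0}, {"tx": -0.036, "ty": -0.009, "tz": -0.01, "ax": 0, "ay": 0, "az": 0}, {"tx": -0.036, "ty": -0.009, "tz": -0.01, "ax": 0, "ay": 0, "az": 0}, {"tx": -0.036, "ty": -0.009, "tz": -0.01, "ax": 0, "ay": 0, "az": 0}]}}

```text
time_s: 2.88
eef_pos: [0.4993, 0.4086, 0.3322]
eef_rot: [0.144, 0.99, 0.0, 0.0]
force: [-0.4, 0.8, -0.4]
width: 1.002
finger_force: 0.0
```

Emit:
{"name": "apply_moves", "arguments": {"commands": [{"tx": -0.036, "ty": -0.01, "tz": 0, "ax": 0, "ay": 0, "az": 0}, {"tx": -0.036, "ty": -0.01, "tz": 0, "ax": 0, "ay": 0, "az": 0}, {"tx": 0, "ty": 0, "tz": 0, "ax": 0, "ay": 0, "az": 0}, {"tx": 0, "ty": 0, "tz": 0, "ax": 0, "ay": 0, "az": 0}]}}

```text
time_s: 3.22
eef_pos: [0.5624, 0.3687, 0.3311]
eef_rot: [0.146, 0.989, -0.0, -0.0]
force: [-0.3, -0.5, 0.8]
width: 0.998
finger_force: 0.0
```

Run:
```python
from h import *
im=snapshot('wrist')
v=im.copy()
for l,z in (('red_jar',.078),('tape_measure',.068),('brown_block',.022),('grey_block',.02),('blue_tin',.056)):
    for c in look(l,z): cv2.polylines(v,[c],True,(0,255,0),1)
    print([np.round(d['point'],3).tolist() for d in boxes_of('wrist',l)])
cv2.imwrite('pics/w2.png',v[:,:,::-1]); cv2.imwrite('pics/w2raw.png',im[:,:,::-1])
print(get_obs()['eef_pos'],get_obs()['eef_rot'])
```

```text
red_jar 0.57 c [414.9 525.7] size [103.   52.9] ang 74.3 px [404.  17.]
red_jar 0.56 c [522.9 379.3] size [54.9 57. ] ang 9.2 px [316. 143.]
red_jar 0.27 c [505.4 487.6] size [68.3 63.5] ang 58.5 px [393. 107.]
[[0.417, 0.511, 0.107], [0.531, 0.376, 0.076]]
tape_measure 0.89 c [417.8 402.5] size [34.3 64.6] ang 23.7 px [310.  58.]
[[0.419, 0.4, 0.058]]
brown_block 0.58 c [385.9 277.3] size [49.  75.8] ang 12.3 px [222.  68.]
brown_block 0.54 c [527.9 378.7] size [66.2 65.3] ang 28.0 px [317. 143.]
[[0.388, 0.279, 0.024], [0.51, 0.494, 0.055]]
grey_block 0.94 c [519.9 274.8] size [39.9 62.9] ang 20.3 px [251. 157.]
[[0.525, 0.271, 0.023]]
blue_tin 0.61 c [507.  493.5] size [68.5 70.5] ang 30.5 px [393. 106.]
[[0.508, 0.498, 0.054], [0.549, -0.163, 0.008]]
[0.5608 0.3704 0.3317] [0.1441 0.9896 0.     0.0001]
```

View pics/w2.png

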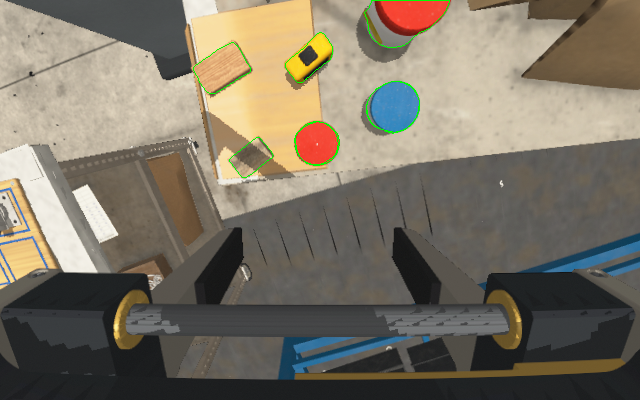

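The view shows the small red jar at (317,143) with a lid of about 60 mm, the brown block at (222,68), the grey block at (251,157), the tape measure at (310,58), the tin at (393,107) and the large jar at (404,17). I take the brown block first and begin by turning the tool.

Emit:
{"name": "apply_moves", "arguments": {"commands": [{"tx": 0, "ty": 0, "tz": 0, "ax": 0, "ay": 0, "az": 0.119}, {"tx": 0, "ty": 0, "tz": 0, "ax": 0, "ay": 0, "az": 0.119}, {"tx": 0, "ty": 0, "tz": 0, "ax": 0, "ay": 0, "az": 0.119}, {"tx": 0, "ty": 0, "tz": 0, "ax": 0, "ay": 0, "az": 0.119}, {"tx": 0, "ty": 0, "tz": 0, "ax": 0, "ay": 0, "az": 0.119}, {"tx": 0, "ty": 0, "tz": 0, "ax": 0, "ay": 0, "az": 0.119}, {"tx": 0, "ty": 0, "tz": 0, "ax": 0, "ay": 0, "az": 0.119}, {"tx": 0, "ty": 0, "tz": 0, "ax": 0, "ay": 0, "az": 0.119}, {"tx": 0, "ty": 0, "tz": 0, "ax": 0, "ay": 0, "az": 0.119}, {"tx": 0, "ty": 0, "tz": 0, "ax": 0, "ay": 0, "az": 0}]}}

```text
time_s: 4.6
eef_pos: [0.5611, 0.3702, 0.3317]
eef_rot: [0.631, 0.776, 0.0, 0.0]
force: [0.1, -0.4, -0.4]
width: 0.993
finger_force: 0.0
```

```bash
cat >> h.py <<'E'
def yaw():
    y=R.from_quat(get_obs()['eef_rot']).as_matrix()[:,1]; return np.degrees(np.arctan2(y[1],y[0]))
def go(x,y,z,yw=None):
    """total tool-frame shift (as turned to yw) and turn to a TCP target"""
    o=get_obs(); a=yaw(); yw=a if yw is None else yw; t=np.radians(yw)
    d=np.array([x,y,z])-o['eef_pos']; az=np.radians((a-yw+90)%180-90)
    t=np.radians(a)-az
    s=np.array([-np.sin(t)*d[0]+np.cos(t)*d[1],np.cos(t)*d[0]+np.sin(t)*d[1],-d[2]])
    n=int(np.ceil(np.linalg.norm(s)/.04)); m=int(np.ceil(abs(az)/.12)) 
    print('pos',o['eef_pos'],'yaw',round(a,1),'| turn',round(az,3),m,'rows of',round(az/max(m,1),4),'| shift',s.round(4),n,'rows of',(s/max(n,1)).round(4))
E
python3 -c "
from h import *
go(.385,.277,.11,12);go(.385,.277,.021,12)"
```

```text
pos [0.5611 0.3702 0.3317] yaw 11.7 | turn -0.005 1 rows of -0.0048 | shift [-0.0545 -0.1916  0.2217] 8 rows of [-0.0068 -0.024   0.0277]
pos [0.5611 0.3702 0.3317] yaw 11.7 | turn -0.005 1 rows of -0.0048 | shift [-0.0545 -0.1916  0.3107] 10 rows of [-0.0055 -0.0192  0.0311]
```

Emit:
{"name": "apply_moves", "arguments": {"commands": [{"tx": -0.0068, "ty": -0.024, "tz": 0.0277, "ax": 0, "ay": 0, "az": 0}, {"tx": -0.0068, "ty": -0.024, "tz": 0.0277, "ax": 0, "ay": 0, "az": 0}, {"tx": -0.0068, "ty": -0.024, "tz": 0.0277, "ax": 0, "ay": 0, "az": 0}, {"tx": -0.0068, "ty": -0.024, "tz": 0.0277, "ax": 0, "ay": 0, "az": 0}, {"tx": -0.0068, "ty": -0.024, "tz": 0.0277, "ax": 0, "ay": 0, "az": 0}, {"tx": -0.0068, "ty": -0.024, "tz": 0.0277, "ax": 0, "ay": 0, "az": 0}, {"tx": -0.0068, "ty": -0.024, "tz": 0.0277, "ax": 0, "ay": 0, "az": 0}, {"tx": -0.0068, "ty": -0.024, "tz": 0.0277, "ax": 0, "ay": 0, "az": 0}, {"tx": 0, "ty": 0, "tz": 0, "ax": 0, "ay": 0, "az": 0}, {"tx": 0, "ty": 0, "tz": 0, "ax": 0, "ay": 0, "az": 0}]}}

```text
time_s: 5.43
eef_pos: [0.3831, 0.2759, 0.109]
eef_rot: [0.628, 0.779, -0.001, -0.0]
force: [1.8, 0.9, 0.4]
width: 1.001
finger_force: 0.0
```

```bash
python3 -c "
from h import *
go(.385,.277,.021)
save('wrist','w3.png')
look('brown_block',.022)"
```

```text
pos [0.3831 0.2759 0.109 ] yaw 12.3 | turn 0.0 0 rows of 0.0 | shift [0.0007 0.0021 0.088 ] 3 rows of [0.0002 0.0007 0.0293]
brown_block 0.77 c [389.  278.5] size [46.6 78.7] ang 12.1 px [322. 205.]
```

View pics/w3.png

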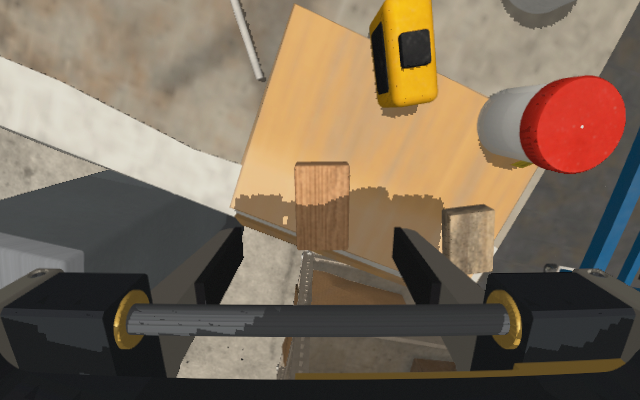

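The brown block (322,205) sits between the open fingers and is aligned with them, so I descend and grip.

Emit:
{"name": "apply_moves", "arguments": {"commands": [{"tx": 0, "ty": 0.001, "tz": 0.029, "ax": 0, "ay": 0, "az": 0}, {"tx": 0, "ty": 0.001, "tz": 0.029, "ax": 0, "ay": 0, "az": 0}, {"tx": 0, "ty": 0.002, "tz": 0.02, "ax": 0, "ay": 0, "az": 0}, {"tx": 0, "ty": 0, "tz": 0.008, "ax": 0, "ay": 0, "az": 0}, {"tx": 0, "ty": 0, "tz": 0, "ax": 0, "ay": 0, "az": 0}]}}

```text
time_s: 5.95
eef_pos: [0.3893, 0.278, 0.0233]
eef_rot: [0.629, 0.778, -0.0, -0.0]
force: [-0.6, -1.1, 0.2]
width: 0.999
finger_force: 0.0
```

Emit:
{"name": "apply_moves", "arguments": {"commands": [{"tx": 0, "ty": 0, "tz": 0, "ax": 0, "ay": 0, "az": 0}, {"tx": 0, "ty": 0, "tz": 0, "ax": 0, "ay": 0, "az": 0}, {"tx": 0, "ty": 0, "tz": 0, "ax": 0, "ay": 0, "az": 0}, {"tx": 0, "ty": 0, "tz": 0, "ax": 0, "ay": 0, "az": 0}, {"tx": 0, "ty": 0, "tz": 0, "ax": 0, "ay": 0, "az": 0}, {"tx": 0, "ty": 0, "tz": 0, "ax": 0, "ay": 0, "az": 0}], "jaw": 0.03, "newtons": 15}}

```text
time_s: 6.45
eef_pos: [0.3889, 0.2778, 0.0245]
eef_rot: [0.629, 0.777, 0.0, 0.0]
force: [-0.1, 0.5, -0.3]
width: 0.585
finger_force: 0.0
```

Emit:
{"name": "apply_moves", "arguments": {"commands": [{"tx": 0, "ty": 0, "tz": 0, "ax": 0, "ay": 0, "az": 0}, {"tx": 0, "ty": 0, "tz": 0, "ax": 0, "ay": 0, "az": 0}, {"tx": 0, "ty": 0, "tz": 0, "ax": 0, "ay": 0, "az": 0}, {"tx": 0, "ty": 0, "tz": 0, "ax": 0, "ay": 0, "az": 0}]}}

```text
time_s: 6.78
eef_pos: [0.3886, 0.2777, 0.0242]
eef_rot: [0.629, 0.777, 0.0, -0.0]
force: [-1.5, -0.8, 5.4]
width: 0.484
finger_force: 15.0
```

Emit:
{"name": "apply_moves", "arguments": {"commands": [{"tx": 0, "ty": 0, "tz": -0.02, "ax": 0, "ay": 0, "az": 0}, {"tx": 0, "ty": 0, "tz": -0.035, "ax": 0, "ay": 0, "az": 0}, {"tx": 0, "ty": 0, "tz": -0.035, "ax": 0, "ay": 0, "az": 0}, {"tx": 0, "ty": 0, "tz": -0.035, "ax": 0, "ay": 0, "az": 0}, {"tx": 0, "ty": 0, "tz": -0.035, "ax": 0, "ay": 0, "az": 0}, {"tx": 0, "ty": 0, "tz": -0.035, "ax": 0, "ay": 0, "az": 0}, {"tx": 0, "ty": 0, "tz": -0.03, "ax": 0, "ay": 0, "az": 0}, {"tx": 0, "ty": 0, "tz": 0, "ax": 0, "ay": 0, "az": 0}]}}

```text
time_s: 7.45
eef_pos: [0.3911, 0.2794, 0.2548]
eef_rot: [0.629, 0.777, 0.004, 0.001]
force: [0.4, 0.8, 1.3]
width: 0.488
finger_force: 15.0
```

```bash
python3 -c "
from h import *
go(.51,-.42,.26)"
```

```text
pos [0.3911 0.2794 0.2548] yaw 12.0 | turn 0.0 0 rows of 0.0 | shift [-0.7088 -0.0295 -0.0052] 18 rows of [-0.0394 -0.0016 -0.0003]
```

Emit:
{"name": "apply_moves", "arguments": {"commands": [{"tx": -0.039, "ty": -0.001, "tz": -0.006, "ax": 0, "ay": 0, "az": 0}, {"tx": -0.039, "ty": -0.001, "tz": -0.006, "ax": 0, "ay": 0, "az": 0}, {"tx": -0.039, "ty": -0.001, "tz": -0.006, "ax": 0, "ay": 0, "az": 0}, {"tx": -0.039, "ty": -0.001, "tz": -0.006, "ax": 0, "ay": 0, "az": 0}, {"tx": -0.039, "ty": -0.001, "tz": -0.006, "ax": 0, "ay": 0, "az": 0}, {"tx": -0.039, "ty": -0.001, "tz": -0.006, "ax": 0, "ay": 0, "az": 0}, {"tx": -0.039, "ty": -0.001, "tz": -0.006, "ax": 0, "ay": 0, "az": 0}, {"tx": -0.039, "ty": -0.001, "tz": -0.006, "ax": 0, "ay": 0, "az": 0}, {"tx": -0.039, "ty": -0.001, "tz": -0.006, "ax": 0, "ay": 0, "az": 0}, {"tx": -0.039, "ty": -0.001, "tz": -0.006, "ax": 0, "ay": 0, "az": 0}]}}

```text
time_s: 8.28
eef_pos: [0.4597, -0.1078, 0.3085]
eef_rot: [0.629, 0.777, -0.0, -0.0]
force: [1.0, -0.3, 0.2]
width: 0.489
finger_force: 15.0
```

Emit:
{"name": "apply_moves", "arguments": {"commands": [{"tx": -0.039, "ty": -0.001, "tz": -0.006, "ax": 0, "ay": 0, "az": 0}, {"tx": -0.039, "ty": -0.001, "tz": -0.006, "ax": 0, "ay": 0, "az": 0}, {"tx": -0.039, "ty": -0.001, "tz": -0.006, "ax": 0, "ay": 0, "az": 0}, {"tx": -0.039, "ty": -0.001, "tz": -0.006, "ax": 0, "ay": 0, "az": 0}, {"tx": -0.039, "ty": -0.001, "tz": -0.006, "ax": 0, "ay": 0, "az": 0}, {"tx": -0.039, "ty": -0.001, "tz": -0.006, "ax": 0, "ay": 0, "az": 0}, {"tx": -0.03, "ty": -0.001, "tz": -0.006, "ax": 0, "ay": 0, "az": 0}, {"tx": 0, "ty": 0, "tz": 0, "ax": 0, "ay": 0, "az": 0}, {"tx": 0, "ty": 0, "tz": 0, "ax": 0, "ay": 0, "az": 0}, {"tx": 0, "ty": 0, "tz": 0, "ax": 0, "ay": 0, "az": 0}]}}

```text
time_s: 9.12
eef_pos: [0.5079, -0.3648, 0.3497]
eef_rot: [0.629, 0.777, 0.0, -0.001]
force: [0.5, -0.0, -0.5]
width: 0.484
finger_force: 15.0
```

```bash
python3 -c "
from h import *
print(get_obs()['eef_pos'],get_obs()['eef_rot'],get_obs()['width'])
save('wrist','w4.png')
look('board',.009);look('castor',.02);look('bracket',.012);look('brown_block',.3)"
```

```text
[ 0.5079 -0.3648  0.3497] [ 0.6293  0.7772  0.0001 -0.0011] 0.4840856882736947
board 0.83 c [ 520.  -276.6] size [285.9 197.6] ang 85.1 px [339. 102.]
castor 0.65 c [ 486.1 -185.6] size [58.7 71.7] ang 84.6 px [327.  40.]
bracket 0.59 c [ 469.1 -362.3] size [42.4 32.7] ang 88.1 px [295. 155.]
brown_block 0.84 c [ 511.8 -383.9] size [59. 96.] ang 12.2 px [318. 244.]
```

View pics/w4.png

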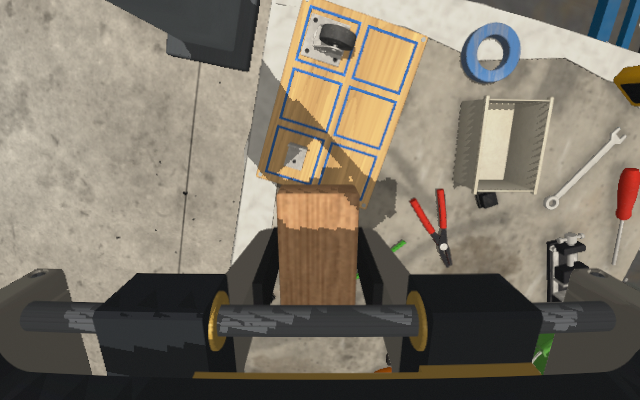

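The picture shows the board with five or more blue squares visible, the castor at (330,40) in the front-left, the bracket at (297,155) in the front-right, and the held block aligned. I fit the board's pose to the blue lines.

Run:
```python
from h import *
from scipy.optimize import least_squares
im=cv2.imread('pics/w4.png');h=cv2.cvtColor(im,cv2.COLOR_BGR2HSV)
m=cv2.inRange(h,(105,80,40),(130,255,255)); v,u=np.nonzero(m)
P=unproj('wrist',np.c_[u,v],.009)[:,:2]
k=(abs(P[:,0]-.52)<.13)&(abs(P[:,1]+.28)<.17);P=P[k];print(len(P))
C=[(sx,y) for sx in(-.045,.045) for y in(-.09,0,.09)]
def f(p):
    c,s=np.cos(p[2]),np.sin(p[2]);q=(P-p[:2])@np.array([[c,-s],[s,c]])
    d=np.array([abs(np.max(abs(q-k),1)-.038) for k in C]);return d.min(0)
for a in((.52,-.277,-.085),(.515,-.285,-.05),(.515,-.27,-.11)):
    r=least_squares(f,a,loss='soft_l1',f_scale=.002);print(r.x,r.cost*1e6,np.median(f(r.x)))
p=r.x;c,s=np.cos(p[2]),np.sin(p[2])
for n,b in(('brown',(.045,.09)),('jar',(-.045,0)),('tape',(.045,-.09))):
    print(n,p[0]+c*b[0]-s*b[1],p[1]+s*b[0]+c*b[1])
# scene check
for cam in('top',): print(proj(cam,np.array([[p[0],p[1],.009]])))
```

```text
2283
[ 0.5209 -0.2775 -0.0893] 957.2679454982078 0.0007794768926012094
[ 0.5209 -0.2775 -0.0893] 957.2679437406538 0.0007794509120180107
[ 0.5209 -0.2775 -0.0893] 957.2679285435139 0.0007794633617373356
brown 0.573700332829177 -0.19188303898264258
jar 0.47603657312371117 -0.27350282849592805
tape 0.5576563626369966 -0.3711665882013939
[[424.05   216.2996]]
```

Emit:
{"name": "apply_moves", "arguments": {"commands": [{"tx": 0, "ty": 0, "tz": 0, "ax": 0, "ay": 0, "az": -0.115}, {"tx": 0, "ty": 0, "tz": 0, "ax": 0, "ay": 0, "az": -0.115}, {"tx": 0, "ty": 0, "tz": 0, "ax": 0, "ay": 0, "az": -0.115}, {"tx": 0, "ty": 0, "tz": 0, "ax": 0, "ay": 0, "az": -0.115}, {"tx": 0, "ty": 0, "tz": 0, "ax": 0, "ay": 0, "az": -0.115}, {"tx": 0, "ty": 0, "tz": 0, "ax": 0, "ay": 0, "az": -0.115}, {"tx": 0, "ty": 0, "tz": 0, "ax": 0, "ay": 0, "az": -0.115}, {"tx": 0, "ty": 0, "tz": 0, "ax": 0, "ay": 0, "az": -0.115}, {"tx": 0, "ty": 0, "tz": 0, "ax": 0, "ay": 0, "az": -0.115}, {"tx": 0, "ty": 0, "tz": 0, "ax": 0, "ay": 0, "az": -0.115}]}}

```text
time_s: 10.2
eef_pos: [0.5084, -0.3648, 0.3512]
eef_rot: [0.102, 0.995, -0.0, 0.0]
force: [0.3, -0.5, -0.1]
width: 0.488
finger_force: 15.0
```

Emit:
{"name": "apply_moves", "arguments": {"commands": [{"tx": 0, "ty": 0, "tz": 0, "ax": 0, "ay": 0, "az": -0.115}, {"tx": 0, "ty": 0, "tz": 0, "ax": 0, "ay": 0, "az": 0}, {"tx": 0, "ty": 0, "tz": 0, "ax": 0, "ay": 0, "az": 0}]}}

```text
time_s: 10.45
eef_pos: [0.5084, -0.365, 0.3512]
eef_rot: [0.049, 0.999, -0.0, 0.0]
force: [-0.2, 0.7, -1.6]
width: 0.49
finger_force: 15.0
```

```bash
python3 -c "
from h import *
go(.574,-.192,.12,85)"
```

```text
pos [ 0.5084 -0.365   0.3512] yaw 84.3 | turn -0.011 1 rows of -0.0115 | shift [-0.0503  0.178   0.2312] 8 rows of [-0.0063  0.0223  0.0289]
```

Emit:
{"name": "apply_moves", "arguments": {"commands": [{"tx": -0.0063, "ty": 0.0223, "tz": 0.029, "ax": 0, "ay": 0, "az": -0.011}, {"tx": -0.0063, "ty": 0.0223, "tz": 0.029, "ax": 0, "ay": 0, "az": 0}, {"tx": -0.0063, "ty": 0.0223, "tz": 0.029, "ax": 0, "ay": 0, "az": 0}, {"tx": -0.0063, "ty": 0.0223, "tz": 0.029, "ax": 0, "ay": 0, "az": 0}, {"tx": -0.0063, "ty": 0.0223, "tz": 0.029, "ax": 0, "ay": 0, "az": 0}, {"tx": -0.0063, "ty": 0.0223, "tz": 0.029, "ax": 0, "ay": 0, "az": 0}, {"tx": -0.0063, "ty": 0.0223, "tz": 0.029, "ax": 0, "ay": 0, "az": 0}, {"tx": -0.0063, "ty": 0.0223, "tz": 0.029, "ax": 0, "ay": 0, "az": 0}, {"tx": 0, "ty": 0, "tz": 0, "ax": 0, "ay": 0, "az": 0}, {"tx": 0, "ty": 0, "tz": 0, "ax": 0, "ay": 0, "az": 0}]}}

```text
time_s: 11.28
eef_pos: [0.5731, -0.1907, 0.1177]
eef_rot: [0.043, 0.999, 0.0, -0.002]
force: [-0.1, 0.1, -0.6]
width: 0.488
finger_force: 15.0
```

```bash
python3 -c "
from h import *
go(.574,-.192,.04,85)"
```

```text
pos [ 0.5731 -0.1907  0.1177] yaw 85.1 | turn 0.002 1 rows of 0.0018 | shift [-0.001  -0.0012  0.0777] 2 rows of [-0.0005 -0.0006  0.0388]
```

Emit:
{"name": "apply_moves", "arguments": {"commands": [{"tx": 0, "ty": -0.001, "tz": 0.036, "ax": 0, "ay": 0, "az": 0}, {"tx": 0, "ty": 0, "tz": 0.03, "ax": 0, "ay": 0, "az": 0}, {"tx": 0, "ty": 0, "tz": 0.012, "ax": 0, "ay": 0, "az": 0}, {"tx": 0, "ty": 0, "tz": 0.002, "ax": 0, "ay": 0, "az": 0}, {"tx": 0, "ty": 0, "tz": 0, "ax": 0, "ay": 0, "az": 0}, {"tx": 0, "ty": 0, "tz": 0, "ax": 0, "ay": 0, "az": 0}]}}

```text
time_s: 11.78
eef_pos: [0.575, -0.194, 0.0409]
eef_rot: [0.043, 0.999, -0.0, 0.001]
force: [-0.2, 0.0, -0.1]
width: 0.491
finger_force: 15.0
```

Emit:
{"name": "apply_moves", "arguments": {"commands": [{"tx": 0, "ty": 0.001, "tz": 0.003, "ax": 0, "ay": 0, "az": 0}, {"tx": 0, "ty": 0, "tz": 0.002, "ax": 0, "ay": 0, "az": 0}, {"tx": 0, "ty": 0, "tz": 0.001, "ax": 0, "ay": 0, "az": 0}, {"tx": 0, "ty": 0, "tz": 0, "ax": 0, "ay": 0, "az": 0}, {"tx": 0, "ty": 0, "tz": 0, "ax": 0, "ay": 0, "az": 0}]}}

```text
time_s: 12.2
eef_pos: [0.574, -0.1921, 0.0332]
eef_rot: [0.042, 0.999, -0.0, 0.0]
force: [-1.1, 0.4, 1.6]
width: 0.484
finger_force: 15.0
```

Emit:
{"name": "apply_moves", "arguments": {"commands": [{"tx": 0, "ty": 0, "tz": 0.0005, "ax": 0, "ay": 0, "az": 0}, {"tx": 0, "ty": 0, "tz": 0, "ax": 0, "ay": 0, "az": 0}, {"tx": 0, "ty": 0, "tz": 0, "ax": 0, "ay": 0, "az": 0}]}}

```text
time_s: 12.45
eef_pos: [0.574, -0.1921, 0.0332]
eef_rot: [0.042, 0.999, -0.0, 0.0]
force: [-1.7, -0.0, 7.6]
width: 0.49
finger_force: 15.0
```

Emit:
{"name": "apply_moves", "arguments": {"commands": [{"tx": 0, "ty": 0, "tz": 0, "ax": 0, "ay": 0, "az": 0}, {"tx": 0, "ty": 0, "tz": 0, "ax": 0, "ay": 0, "az": 0}, {"tx": 0, "ty": 0, "tz": 0, "ax": 0, "ay": 0, "az": 0}, {"tx": 0, "ty": 0, "tz": 0, "ax": 0, "ay": 0, "az": 0}], "jaw": 0.07}}

```text
time_s: 12.78
eef_pos: [0.5739, -0.1921, 0.0324]
eef_rot: [0.042, 0.999, 0.0, -0.0]
force: [-0.3, -0.1, 0.5]
width: 0.752
finger_force: 0.0
```

Emit:
{"name": "apply_moves", "arguments": {"commands": [{"tx": 0, "ty": 0, "tz": -0.015, "ax": 0, "ay": 0, "az": 0}, {"tx": 0, "ty": 0, "tz": -0.035, "ax": 0, "ay": 0, "az": 0}, {"tx": 0, "ty": 0, "tz": -0.035, "ax": 0, "ay": 0, "az": 0}, {"tx": 0, "ty": 0, "tz": -0.035, "ax": 0, "ay": 0, "az": 0}, {"tx": 0, "ty": 0, "tz": -0.035, "ax": 0, "ay": 0, "az": 0}, {"tx": 0, "ty": 0, "tz": -0.035, "ax": 0, "ay": 0, "az": 0}, {"tx": 0, "ty": 0, "tz": 0, "ax": 0, "ay": 0, "az": 0}, {"tx": 0, "ty": 0, "tz": 0, "ax": 0, "ay": 0, "az": 0}], "jaw": 0.0919}}

```text
time_s: 13.45
eef_pos: [0.5751, -0.1925, 0.2247]
eef_rot: [0.042, 0.999, -0.001, 0.002]
force: [0.2, 1.4, -0.7]
width: 1.0
finger_force: 0.0
```

```bash
python3 -c "
from h import *
o=get_obs()
look('brown_block',.031)
go(.519,.273,.20,20)"
```

```text
brown_block 0.84 c [ 657.4 -199.6] size [ 99.6 162.2] ang 85.3 px [318. 244.]
pos [ 0.5739 -0.1921  0.2227] yaw 85.1 | turn 1.137 10 rows of 0.1137 | shift [0.4558 0.1075 0.0227] 12 rows of [0.038  0.009  0.0019]
```

Emit:
{"name": "apply_moves", "arguments": {"commands": [{"tx": 0, "ty": 0, "tz": 0, "ax": 0, "ay": 0, "az": 0.1137}, {"tx": 0, "ty": 0, "tz": 0, "ax": 0, "ay": 0, "az": 0.1137}, {"tx": 0, "ty": 0, "tz": 0, "ax": 0, "ay": 0, "az": 0.1137}, {"tx": 0, "ty": 0, "tz": 0, "ax": 0, "ay": 0, "az": 0.1137}, {"tx": 0, "ty": 0, "tz": 0, "ax": 0, "ay": 0, "az": 0.1137}, {"tx": 0, "ty": 0, "tz": 0, "ax": 0, "ay": 0, "az": 0.1137}, {"tx": 0, "ty": 0, "tz": 0, "ax": 0, "ay": 0, "az": 0.1137}, {"tx": 0, "ty": 0, "tz": 0, "ax": 0, "ay": 0, "az": 0.1137}, {"tx": 0, "ty": 0, "tz": 0, "ax": 0, "ay": 0, "az": 0.1137}, {"tx": 0, "ty": 0, "tz": 0, "ax": 0, "ay": 0, "az": 0.1137}]}}

```text
time_s: 14.33
eef_pos: [0.5727, -0.1917, 0.2199]
eef_rot: [0.576, 0.818, -0.001, -0.002]
force: [-0.1, -0.2, -0.0]
width: 0.999
finger_force: 0.0
```

Emit:
{"name": "apply_moves", "arguments": {"commands": [{"tx": 0.038, "ty": 0.009, "tz": 0.002, "ax": 0, "ay": 0, "az": 0}, {"tx": 0.038, "ty": 0.009, "tz": 0.002, "ax": 0, "ay": 0, "az": 0}, {"tx": 0.038, "ty": 0.009, "tz": 0.002, "ax": 0, "ay": 0, "az": 0}, {"tx": 0.038, "ty": 0.009, "tz": 0.002, "ax": 0, "ay": 0, "az": 0}, {"tx": 0.038, "ty": 0.009, "tz": 0.002, "ax": 0, "ay": 0, "az": 0}, {"tx": 0.038, "ty": 0.009, "tz": 0.002, "ax": 0, "ay": 0, "az": 0}, {"tx": 0.038, "ty": 0.009, "tz": 0.002, "ax": 0, "ay": 0, "az": 0}, {"tx": 0.038, "ty": 0.009, "tz": 0.002, "ax": 0, "ay": 0, "az": 0}, {"tx": 0.038, "ty": 0.009, "tz": 0.002, "ax": 0, "ay": 0, "az": 0}, {"tx": 0.038, "ty": 0.009, "tz": 0.002, "ax": 0, "ay": 0, "az": 0}]}}

```text
time_s: 15.17
eef_pos: [0.5267, 0.1972, 0.2002]
eef_rot: [0.574, 0.819, -0.001, -0.001]
force: [0.6, -0.1, 0.8]
width: 1.001
finger_force: 0.0
```

Emit:
{"name": "apply_moves", "arguments": {"commands": [{"tx": 0.038, "ty": 0.009, "tz": 0.002, "ax": 0, "ay": 0, "az": 0}, {"tx": 0.038, "ty": 0.009, "tz": 0.002, "ax": 0, "ay": 0, "az": 0}, {"tx": 0, "ty": 0, "tz": 0, "ax": 0, "ay": 0, "az": 0}, {"tx": 0, "ty": 0, "tz": 0, "ax": 0, "ay": 0, "az": 0}, {"tx": 0, "ty": 0, "tz": 0, "ax": 0, "ay": 0, "az": 0}]}}

```text
time_s: 15.58
eef_pos: [0.5184, 0.2726, 0.1967]
eef_rot: [0.573, 0.819, -0.002, -0.001]
force: [0.3, -0.7, -0.4]
width: 1.001
finger_force: 0.0
```

```bash
python3 -c "
from h import *
snapshot('wrist')
look('grey_block',.02);look('red_jar',.078)
go(.519,.273,.022,20)"
```

```text
grey_block 0.69 c [522.  272.1] size [40.4 60.8] ang 19.9 px [321. 184.]
red_jar 0.96 c [525.9 376.2] size [60.5 60.4] ang 20.5 px [368.  88.]
red_jar 0.53 c [515.4 441.3] size [36.4  8.1] ang 20.5 px [386.   4.]
pos [0.5194 0.2718 0.1979] yaw 19.9 | turn -0.002 1 rows of -0.0016 | shift [0.0012 0.     0.1759] 5 rows of [0.0002 0.     0.0352]
```

Emit:
{"name": "apply_moves", "arguments": {"commands": [{"tx": 0, "ty": 0.001, "tz": 0.038, "ax": 0, "ay": 0, "az": 0}, {"tx": 0, "ty": 0.001, "tz": 0.038, "ax": 0, "ay": 0, "az": 0}, {"tx": 0, "ty": 0, "tz": 0.038, "ax": 0, "ay": 0, "az": 0}, {"tx": 0, "ty": 0, "tz": 0.036, "ax": 0, "ay": 0, "az": 0}, {"tx": 0, "ty": 0, "tz": 0.018, "ax": 0, "ay": 0, "az": 0}, {"tx": 0, "ty": 0, "tz": 0.006, "ax": 0, "ay": 0, "az": 0}, {"tx": 0, "ty": 0, "tz": 0, "ax": 0, "ay": 0, "az": 0}, {"tx": 0, "ty": 0, "tz": 0, "ax": 0, "ay": 0, "az": 0}]}}

```text
time_s: 16.4
eef_pos: [0.5221, 0.2737, 0.0254]
eef_rot: [0.574, 0.819, 0.0, 0.0]
force: [0.6, -0.2, 0.0]
width: 1.001
finger_force: 0.0
```

Emit:
{"name": "apply_moves", "arguments": {"commands": [{"tx": 0, "ty": 0, "tz": 0, "ax": 0, "ay": 0, "az": 0}, {"tx": 0, "ty": 0, "tz": 0, "ax": 0, "ay": 0, "az": 0}, {"tx": 0, "ty": 0, "tz": 0, "ax": 0, "ay": 0, "az": 0}, {"tx": 0, "ty": 0, "tz": 0, "ax": 0, "ay": 0, "az": 0}, {"tx": 0, "ty": 0, "tz": 0, "ax": 0, "ay": 0, "az": 0}, {"tx": 0, "ty": 0, "tz": 0, "ax": 0, "ay": 0, "az": 0}, {"tx": 0, "ty": 0, "tz": 0, "ax": 0, "ay": 0, "az": 0}, {"tx": 0, "ty": 0, "tz": 0, "ax": 0, "ay": 0, "az": 0}, {"tx": 0, "ty": 0, "tz": 0, "ax": 0, "ay": 0, "az": 0}, {"tx": 0, "ty": 0, "tz": 0, "ax": 0, "ay": 0, "az": 0}], "jaw": 0.025}}

```text
time_s: 17.23
eef_pos: [0.5213, 0.2741, 0.0245]
eef_rot: [0.574, 0.819, -0.0, -0.0]
force: [-1.5, 0.9, 0.8]
width: 0.437
finger_force: 15.0
```

Emit:
{"name": "apply_moves", "arguments": {"commands": [{"tx": 0, "ty": 0, "tz": -0.02, "ax": 0, "ay": 0, "az": 0}, {"tx": 0, "ty": 0, "tz": -0.04, "ax": 0, "ay": 0, "az": 0}, {"tx": 0, "ty": 0, "tz": -0.04, "ax": 0, "ay": 0, "az": -0.1}, {"tx": 0, "ty": 0, "tz": -0.04, "ax": 0, "ay": 0, "az": -0.115}, {"tx": 0, "ty": 0, "tz": -0.04, "ax": 0, "ay": 0, "az": -0.115}, {"tx": 0, "ty": 0, "tz": -0.02, "ax": 0, "ay": 0, "az": -0.115}, {"tx": 0, "ty": 0, "tz": 0, "ax": 0, "ay": 0, "az": -0.115}, {"tx": 0, "ty": 0, "tz": 0, "ax": 0, "ay": 0, "az": -0.115}, {"tx": 0, "ty": 0, "tz": 0, "ax": 0, "ay": 0, "az": -0.115}, {"tx": 0, "ty": 0, "tz": 0, "ax": 0, "ay": 0, "az": -0.115}]}}

```text
time_s: 18.07
eef_pos: [0.5212, 0.2739, 0.2246]
eef_rot: [0.155, 0.988, 0.0, 0.0]
force: [0.8, 0.7, -0.8]
width: 0.433
finger_force: 15.0
```

Emit:
{"name": "apply_moves", "arguments": {"commands": [{"tx": 0, "ty": 0, "tz": 0, "ax": 0, "ay": 0, "az": -0.115}, {"tx": 0, "ty": 0, "tz": 0, "ax": 0, "ay": 0, "az": -0.115}, {"tx": 0, "ty": 0, "tz": 0, "ax": 0, "ay": 0, "az": 0}, {"tx": 0, "ty": 0, "tz": 0, "ax": 0, "ay": 0, "az": 0}]}}

```text
time_s: 18.4
eef_pos: [0.5212, 0.2739, 0.2243]
eef_rot: [0.045, 0.999, -0.0, -0.0]
force: [0.6, -0.9, -0.3]
width: 0.435
finger_force: 15.0
```

```bash
python3 -c "
from h import *
go(.65,-.21,.24,85)"
```

```text
pos [0.5212 0.2739 0.2243] yaw 84.8 | turn -0.003 1 rows of -0.0032 | shift [-0.1705 -0.4709 -0.0157] 13 rows of [-0.0131 -0.0362 -0.0012]
```

Emit:
{"name": "apply_moves", "arguments": {"commands": [{"tx": -0.013, "ty": -0.036, "tz": -0.001, "ax": 0, "ay": 0, "az": 0}, {"tx": -0.013, "ty": -0.036, "tz": -0.001, "ax": 0, "ay": 0, "az": 0}, {"tx": -0.013, "ty": -0.036, "tz": -0.001, "ax": 0, "ay": 0, "az": 0}, {"tx": -0.013, "ty": -0.036, "tz": -0.001, "ax": 0, "ay": 0, "az": 0}, {"tx": -0.013, "ty": -0.036, "tz": -0.001, "ax": 0, "ay": 0, "az": 0}, {"tx": -0.013, "ty": -0.036, "tz": -0.001, "ax": 0, "ay": 0, "az": 0}, {"tx": -0.013, "ty": -0.036, "tz": -0.001, "ax": 0, "ay": 0, "az": 0}, {"tx": -0.013, "ty": -0.036, "tz": -0.001, "ax": 0, "ay": 0, "az": 0}, {"tx": -0.013, "ty": -0.036, "tz": -0.001, "ax": 0, "ay": 0, "az": 0}, {"tx": -0.013, "ty": -0.036, "tz": -0.001, "ax": 0, "ay": 0, "az": 0}]}}

```text
time_s: 19.23
eef_pos: [0.6198, -0.0978, 0.2346]
eef_rot: [0.046, 0.999, 0.0, 0.0]
force: [0.5, -0.0, 0.1]
width: 0.435
finger_force: 15.0
```

Emit:
{"name": "apply_moves", "arguments": {"commands": [{"tx": -0.013, "ty": -0.036, "tz": -0.001, "ax": 0, "ay": 0, "az": 0}, {"tx": -0.013, "ty": -0.036, "tz": -0.001, "ax": 0, "ay": 0, "az": 0}, {"tx": -0.013, "ty": -0.036, "tz": -0.001, "ax": 0, "ay": 0, "az": 0}, {"tx": 0, "ty": 0, "tz": 0, "ax": 0, "ay": 0, "az": 0}, {"tx": 0, "ty": 0, "tz": 0, "ax": 0, "ay": 0, "az": 0}, {"tx": 0, "ty": 0, "tz": 0, "ax": 0, "ay": 0, "az": 0}]}}

```text
time_s: 19.73
eef_pos: [0.6487, -0.2065, 0.237]
eef_rot: [0.045, 0.999, 0.0, -0.0]
force: [0.1, -0.3, 0.8]
width: 0.434
finger_force: 15.0
```

```bash
python3 -c "
from h import *
save('wrist','w5.png')
look('brown_block',.031);look('grey_block',.2);look('castor',.02)
go(.574,-.192,.12,85)"
```

```text
brown_block 0.76 c [ 575.2 -192.1] size [45.  73.8] ang 85.1 px [324. 115.]
grey_block 0.81 c [ 663.8 -207.6] size [48.5 78.9] ang 84.6 px [317. 249.]
castor 0.96 c [ 484.8 -183.6] size [59.3 62.9] ang 85.1 px [324.  30.]
pos [ 0.649  -0.2054  0.2376] yaw 85.1 | turn 0.001 1 rows of 0.0012 | shift [0.0759 0.0068 0.1176] 4 rows of [0.019  0.0017 0.0294]
```

View pics/w5.png

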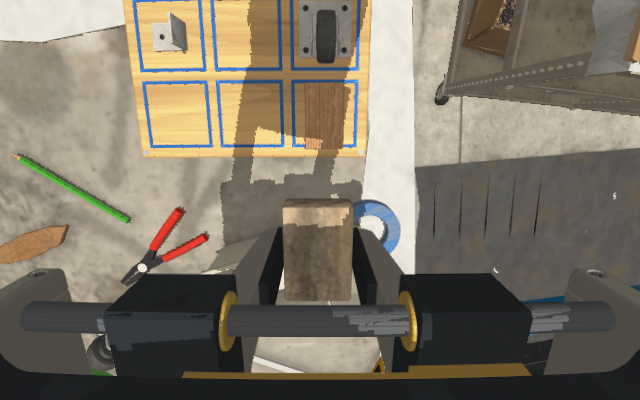

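The brown block (324,115) is centred in its square behind the castor, and the grey block is held straight. Next I stack it.

Emit:
{"name": "apply_moves", "arguments": {"commands": [{"tx": 0.0193, "ty": 0.0017, "tz": 0.0294, "ax": 0, "ay": 0, "az": 0}, {"tx": 0.0193, "ty": 0.0017, "tz": 0.0294, "ax": 0, "ay": 0, "az": 0}, {"tx": 0.0193, "ty": 0.0017, "tz": 0.0294, "ax": 0, "ay": 0, "az": 0}, {"tx": 0.0193, "ty": 0.0017, "tz": 0.0294, "ax": 0, "ay": 0, "az": 0}, {"tx": 0, "ty": 0, "tz": 0.03, "ax": 0, "ay": 0, "az": 0}, {"tx": 0, "ty": 0, "tz": 0.02, "ax": 0, "ay": 0, "az": 0}, {"tx": 0, "ty": 0, "tz": 0.008, "ax": 0, "ay": 0, "az": 0}, {"tx": 0, "ty": 0, "tz": 0, "ax": 0, "ay": 0, "az": 0}, {"tx": 0, "ty": 0, "tz": 0, "ax": 0, "ay": 0, "az": 0}]}}

```text
time_s: 20.68
eef_pos: [0.5734, -0.193, 0.0626]
eef_rot: [0.043, 0.999, -0.0, 0.0]
force: [-0.3, -0.1, -0.7]
width: 0.433
finger_force: 15.0
```

```bash
python3 -c "
from h import *
go(.573,-.192,.055,85)"
```

```text
pos [ 0.5734 -0.193   0.0626] yaw 85.1 | turn 0.001 1 rows of 0.001 | shift [0.0005 0.001  0.0076] 1 rows of [0.0005 0.001  0.0076]
```

Emit:
{"name": "apply_moves", "arguments": {"commands": [{"tx": 0, "ty": 0.001, "tz": 0.004, "ax": 0, "ay": 0, "az": 0}, {"tx": 0, "ty": 0, "tz": 0.003, "ax": 0, "ay": 0, "az": 0}, {"tx": 0, "ty": 0, "tz": 0.0005, "ax": 0, "ay": 0, "az": 0}, {"tx": 0, "ty": 0, "tz": 0, "ax": 0, "ay": 0, "az": 0}, {"tx": 0, "ty": 0, "tz": 0, "ax": 0, "ay": 0, "az": 0}]}}

```text
time_s: 21.1
eef_pos: [0.5739, -0.1925, 0.0555]
eef_rot: [0.043, 0.999, -0.0, 0.001]
force: [0.7, 2.8, 5.8]
width: 0.437
finger_force: 15.0
```

Emit:
{"name": "apply_moves", "arguments": {"commands": [{"tx": 0, "ty": 0, "tz": 0, "ax": 0, "ay": 0, "az": 0}, {"tx": 0, "ty": 0, "tz": 0, "ax": 0, "ay": 0, "az": 0}, {"tx": 0, "ty": 0, "tz": 0, "ax": 0, "ay": 0, "az": 0}, {"tx": 0, "ty": 0, "tz": 0, "ax": 0, "ay": 0, "az": 0}], "jaw": 0.065}}

```text
time_s: 21.43
eef_pos: [0.5727, -0.1924, 0.0542]
eef_rot: [0.043, 0.999, 0.0, -0.0]
force: [0.6, 0.5, 0.1]
width: 0.695
finger_force: 0.0
```

Emit:
{"name": "apply_moves", "arguments": {"commands": [{"tx": 0, "ty": 0, "tz": -0.015, "ax": 0, "ay": 0, "az": 0}, {"tx": 0, "ty": 0, "tz": -0.035, "ax": 0, "ay": 0, "az": 0}, {"tx": 0, "ty": 0, "tz": -0.035, "ax": 0, "ay": 0, "az": 0}, {"tx": 0, "ty": 0, "tz": -0.035, "ax": 0, "ay": 0, "az": 0}, {"tx": 0, "ty": 0, "tz": -0.035, "ax": 0, "ay": 0, "az": 0.11}, {"tx": 0, "ty": 0, "tz": -0.01, "ax": 0, "ay": 0, "az": 0.115}, {"tx": 0, "ty": 0, "tz": 0, "ax": 0, "ay": 0, "az": 0.115}, {"tx": 0, "ty": 0, "tz": 0, "ax": 0, "ay": 0, "az": 0.115}, {"tx": 0, "ty": 0, "tz": 0, "ax": 0, "ay": 0, "az": 0.115}, {"tx": 0, "ty": 0, "tz": 0, "ax": 0, "ay": 0, "az": 0.115}], "jaw": 0.0919}}

```text
time_s: 22.27
eef_pos: [0.5727, -0.1924, 0.2194]
eef_rot: [0.379, 0.925, -0.0, -0.0]
force: [0.8, 0.2, 0.3]
width: 0.999
finger_force: 0.0
```

Emit:
{"name": "apply_moves", "arguments": {"commands": [{"tx": 0, "ty": 0, "tz": 0, "ax": 0, "ay": 0, "az": 0.115}, {"tx": 0, "ty": 0, "tz": 0, "ax": 0, "ay": 0, "az": 0.115}, {"tx": 0, "ty": 0, "tz": 0, "ax": 0, "ay": 0, "az": 0.115}, {"tx": 0, "ty": 0, "tz": 0, "ax": 0, "ay": 0, "az": 0.115}, {"tx": 0, "ty": 0, "tz": 0, "ax": 0, "ay": 0, "az": 0}, {"tx": 0, "ty": 0, "tz": 0, "ax": 0, "ay": 0, "az": 0}]}}

```text
time_s: 22.77
eef_pos: [0.5727, -0.1924, 0.2192]
eef_rot: [0.576, 0.817, -0.0, -0.0]
force: [-0.6, 0.3, -0.5]
width: 0.997
finger_force: 0.0
```

```bash
python3 -c "
from h import *
go(.526,.376,.21)"
```

```text
pos [ 0.5727 -0.1924  0.2192] yaw 19.6 | turn 0.0 0 rows of 0.0 | shift [0.5511 0.1469 0.0092] 15 rows of [0.0367 0.0098 0.0006]
```

Emit:
{"name": "apply_moves", "arguments": {"commands": [{"tx": 0.0367, "ty": 0.0098, "tz": 0, "ax": 0, "ay": 0, "az": 0}, {"tx": 0.0367, "ty": 0.0098, "tz": 0, "ax": 0, "ay": 0, "az": 0}, {"tx": 0.0367, "ty": 0.0098, "tz": 0, "ax": 0, "ay": 0, "az": 0}, {"tx": 0.0367, "ty": 0.0098, "tz": 0, "ax": 0, "ay": 0, "az": 0}, {"tx": 0.0367, "ty": 0.0098, "tz": 0, "ax": 0, "ay": 0, "az": 0}, {"tx": 0.0367, "ty": 0.0098, "tz": 0, "ax": 0, "ay": 0, "az": 0}, {"tx": 0.0367, "ty": 0.0098, "tz": 0, "ax": 0, "ay": 0, "az": 0}, {"tx": 0.0367, "ty": 0.0098, "tz": 0, "ax": 0, "ay": 0, "az": 0}, {"tx": 0.0367, "ty": 0.0098, "tz": 0, "ax": 0, "ay": 0, "az": 0}, {"tx": 0.0367, "ty": 0.0098, "tz": 0, "ax": 0, "ay": 0, "az": 0}]}}

```text
time_s: 23.6
eef_pos: [0.5428, 0.1881, 0.2195]
eef_rot: [0.576, 0.818, 0.0, 0.0]
force: [0.1, 0.4, 0.7]
width: 1.002
finger_force: 0.0
```

Emit:
{"name": "apply_moves", "arguments": {"commands": [{"tx": 0.0367, "ty": 0.0098, "tz": 0, "ax": 0, "ay": 0, "az": 0}, {"tx": 0.0367, "ty": 0.0098, "tz": 0, "ax": 0, "ay": 0, "az": 0}, {"tx": 0.0367, "ty": 0.0098, "tz": 0, "ax": 0, "ay": 0, "az": 0}, {"tx": 0.0367, "ty": 0.0098, "tz": 0, "ax": 0, "ay": 0, "az": 0}, {"tx": 0.0367, "ty": 0.0098, "tz": 0, "ax": 0, "ay": 0, "az": 0}, {"tx": 0, "ty": 0, "tz": 0, "ax": 0, "ay": 0, "az": 0}, {"tx": 0, "ty": 0, "tz": 0, "ax": 0, "ay": 0, "az": 0}, {"tx": 0, "ty": 0, "tz": 0, "ax": 0, "ay": 0, "az": 0}]}}

```text
time_s: 24.27
eef_pos: [0.5281, 0.3752, 0.219]
eef_rot: [0.576, 0.817, -0.001, 0.0]
force: [0.3, -0.5, 0.1]
width: 1.001
finger_force: 0.0
```

```bash
python3 -c "
from h import *
save('wrist','w6.png')
look('red_jar',.078);look('tape_measure',.068);look('blue_tin',.056)
go(.526,.376,.036)"
```

```text
red_jar 0.8 c [524.9 379.4] size [61.5 60.8] ang 64.7 px [317. 184.]
tape_measure 0.89 c [424.1 402.5] size [40.3 63.9] ang 22.3 px [227. 127.]
blue_tin 0.58 c [511.7 492.5] size [66.7 66.4] ang 19.5 px [342.  68.]
pos [0.5288 0.3743 0.2195] yaw 19.4 | turn 0.0 0 rows of 0.0 | shift [ 0.0025 -0.0021  0.1835] 5 rows of [ 0.0005 -0.0004  0.0367]
```

Emit:
{"name": "apply_moves", "arguments": {"commands": [{"tx": 0.002, "ty": -0.0012, "tz": 0.035, "ax": 0, "ay": 0, "az": 0}, {"tx": 0.002, "ty": -0.0012, "tz": 0.035, "ax": 0, "ay": 0, "az": 0}, {"tx": 0, "ty": 0, "tz": 0.035, "ax": 0, "ay": 0, "az": 0}, {"tx": 0, "ty": 0, "tz": 0.035, "ax": 0, "ay": 0, "az": 0}, {"tx": 0, "ty": 0, "tz": 0.03, "ax": 0, "ay": 0, "az": 0}, {"tx": 0, "ty": 0, "tz": 0.014, "ax": 0, "ay": 0, "az": 0}, {"tx": 0, "ty": 0, "tz": 0, "ax": 0, "ay": 0, "az": 0}, {"tx": 0, "ty": 0, "tz": 0, "ax": 0, "ay": 0, "az": 0}]}}

```text
time_s: 25.13
eef_pos: [0.5252, 0.3782, 0.0358]
eef_rot: [0.578, 0.816, -0.0, -0.0]
force: [0.0, -0.1, 0.4]
width: 1.003
finger_force: 0.0
```

Emit:
{"name": "apply_moves", "arguments": {"commands": [{"tx": 0, "ty": 0, "tz": 0, "ax": 0, "ay": 0, "az": 0}, {"tx": 0, "ty": 0, "tz": 0, "ax": 0, "ay": 0, "az": 0}, {"tx": 0, "ty": 0, "tz": 0, "ax": 0, "ay": 0, "az": 0}, {"tx": 0, "ty": 0, "tz": 0, "ax": 0, "ay": 0, "az": 0}, {"tx": 0, "ty": 0, "tz": 0, "ax": 0, "ay": 0, "az": 0}, {"tx": 0, "ty": 0, "tz": 0, "ax": 0, "ay": 0, "az": 0}, {"tx": 0, "ty": 0, "tz": 0, "ax": 0, "ay": 0, "az": 0}, {"tx": 0, "ty": 0, "tz": 0, "ax": 0, "ay": 0, "az": 0}], "jaw": 0.04, "newtons": 20}}

```text
time_s: 25.8
eef_pos: [0.5254, 0.3791, 0.0362]
eef_rot: [0.578, 0.816, 0.001, 0.0]
force: [-0.6, -0.3, 6.7]
width: 0.648
finger_force: 20.0
```

The opening of 60 mm means the pads touch the lid, so I regrip squarely on the lid.

Emit:
{"name": "apply_moves", "arguments": {"commands": [{"tx": 0, "ty": 0, "tz": 0, "ax": 0, "ay": 0, "az": 0}, {"tx": 0, "ty": 0, "tz": 0, "ax": 0, "ay": 0, "az": 0}, {"tx": 0, "ty": 0, "tz": 0, "ax": 0, "ay": 0, "az": 0}, {"tx": 0, "ty": 0, "tz": -0.015, "ax": 0, "ay": 0, "az": 0}, {"tx": 0, "ty": 0, "tz": -0.015, "ax": 0, "ay": 0, "az": 0}, {"tx": 0, "ty": 0, "tz": 0, "ax": 0, "ay": 0, "az": 0}, {"tx": 0, "ty": 0, "tz": 0, "ax": 0, "ay": 0, "az": 0}], "jaw": 0.085}}

```text
time_s: 26.38
eef_pos: [0.5252, 0.3789, 0.0657]
eef_rot: [0.578, 0.816, 0.001, 0.0]
force: [0.5, 0.2, 0.5]
width: 0.926
finger_force: 0.0
```

Emit:
{"name": "apply_moves", "arguments": {"commands": [{"tx": 0, "ty": 0, "tz": 0, "ax": 0, "ay": 0, "az": 0}, {"tx": 0, "ty": 0, "tz": 0, "ax": 0, "ay": 0, "az": 0}, {"tx": 0, "ty": 0, "tz": 0, "ax": 0, "ay": 0, "az": 0}, {"tx": 0, "ty": 0, "tz": 0, "ax": 0, "ay": 0, "az": 0}, {"tx": 0, "ty": 0, "tz": 0, "ax": 0, "ay": 0, "az": 0}, {"tx": 0, "ty": 0, "tz": 0, "ax": 0, "ay": 0, "az": 0}, {"tx": 0, "ty": 0, "tz": 0, "ax": 0, "ay": 0, "az": 0}, {"tx": 0, "ty": 0, "tz": 0, "ax": 0, "ay": 0, "az": 0}], "jaw": 0.045}}

```text
time_s: 27.05
eef_pos: [0.5246, 0.3785, 0.0651]
eef_rot: [0.578, 0.816, -0.0, -0.0]
force: [0.1, -1.0, -1.7]
width: 0.648
finger_force: 20.0
```

Emit:
{"name": "apply_moves", "arguments": {"commands": [{"tx": 0, "ty": 0, "tz": -0.015, "ax": 0, "ay": 0, "az": 0}, {"tx": 0, "ty": 0, "tz": -0.03, "ax": 0, "ay": 0, "az": 0}, {"tx": 0, "ty": 0, "tz": -0.035, "ax": 0, "ay": 0, "az": 0}, {"tx": 0, "ty": 0, "tz": -0.035, "ax": 0, "ay": 0, "az": 0}, {"tx": 0, "ty": 0, "tz": -0.035, "ax": 0, "ay": 0, "az": 0}, {"tx": 0, "ty": 0, "tz": -0.03, "ax": 0, "ay": 0, "az": 0}, {"tx": 0, "ty": 0, "tz": 0, "ax": 0, "ay": 0, "az": 0}, {"tx": 0, "ty": 0, "tz": 0, "ax": 0, "ay": 0, "az": 0}]}}

```text
time_s: 27.72
eef_pos: [0.5256, 0.3792, 0.2472]
eef_rot: [0.578, 0.816, 0.002, 0.001]
force: [-0.3, 1.2, -2.4]
width: 0.648
finger_force: 20.0
```

```bash
python3 -c "
from h import *
go(.476,-.2735,.25,-5.1);go(.476,-.2735,.25)"
```

```text
pos [0.5256 0.3792 0.2472] yaw 19.4 | turn 0.428 4 rows of 0.107 | shift [-0.6545  0.0086 -0.0028] 17 rows of [-0.0385  0.0005 -0.0002]
pos [0.5256 0.3792 0.2472] yaw 19.4 | turn 0.0 0 rows of 0.0 | shift [-0.599  -0.2638 -0.0028] 17 rows of [-0.0352 -0.0155 -0.0002]
```

Emit:
{"name": "apply_moves", "arguments": {"commands": [{"tx": 0, "ty": 0, "tz": 0, "ax": 0, "ay": 0, "az": 0.107}, {"tx": 0, "ty": 0, "tz": 0, "ax": 0, "ay": 0, "az": 0.107}, {"tx": 0, "ty": 0, "tz": 0, "ax": 0, "ay": 0, "az": 0.107}, {"tx": 0, "ty": 0, "tz": 0, "ax": 0, "ay": 0, "az": 0.107}, {"tx": -0.0385, "ty": 0.0005, "tz": 0, "ax": 0, "ay": 0, "az": 0}, {"tx": -0.0385, "ty": 0.0005, "tz": 0, "ax": 0, "ay": 0, "az": 0}, {"tx": -0.0385, "ty": 0.0005, "tz": 0, "ax": 0, "ay": 0, "az": 0}, {"tx": -0.0385, "ty": 0.0005, "tz": 0, "ax": 0, "ay": 0, "az": 0}, {"tx": -0.0385, "ty": 0.0005, "tz": 0, "ax": 0, "ay": 0, "az": 0}, {"tx": -0.0385, "ty": 0.0005, "tz": 0, "ax": 0, "ay": 0, "az": 0}]}}

```text
time_s: 28.55
eef_pos: [0.5055, 0.1463, 0.2431]
eef_rot: [0.738, 0.675, -0.002, -0.001]
force: [0.7, 0.3, -2.8]
width: 0.649
finger_force: 20.0
```

Emit:
{"name": "apply_moves", "arguments": {"commands": [{"tx": -0.0385, "ty": 0.0005, "tz": 0, "ax": 0, "ay": 0, "az": 0}, {"tx": -0.0385, "ty": 0.0005, "tz": 0, "ax": 0, "ay": 0, "az": 0}, {"tx": -0.0385, "ty": 0.0005, "tz": 0, "ax": 0, "ay": 0, "az": 0}, {"tx": -0.0385, "ty": 0.0005, "tz": 0, "ax": 0, "ay": 0, "az": 0}, {"tx": -0.0385, "ty": 0.0005, "tz": 0, "ax": 0, "ay": 0, "az": 0}, {"tx": -0.0385, "ty": 0.0005, "tz": 0, "ax": 0, "ay": 0, "az": 0}, {"tx": -0.0385, "ty": 0.0005, "tz": 0, "ax": 0, "ay": 0, "az": 0}, {"tx": -0.0385, "ty": 0.0005, "tz": 0, "ax": 0, "ay": 0, "az": 0}, {"tx": -0.0385, "ty": 0.0005, "tz": 0, "ax": 0, "ay": 0, "az": 0}, {"tx": -0.0385, "ty": 0.0005, "tz": 0, "ax": 0, "ay": 0, "az": 0}]}}

```text
time_s: 29.38
eef_pos: [0.4764, -0.2369, 0.2432]
eef_rot: [0.738, 0.675, -0.001, -0.002]
force: [1.3, 1.2, -3.0]
width: 0.649
finger_force: 20.0
```

Emit:
{"name": "apply_moves", "arguments": {"commands": [{"tx": -0.0385, "ty": 0, "tz": 0, "ax": 0, "ay": 0, "az": 0}, {"tx": 0, "ty": 0, "tz": 0, "ax": 0, "ay": 0, "az": 0}, {"tx": 0, "ty": 0, "tz": 0, "ax": 0, "ay": 0, "az": 0}, {"tx": 0, "ty": 0, "tz": 0, "ax": 0, "ay": 0, "az": 0}]}}

```text
time_s: 29.72
eef_pos: [0.4736, -0.2732, 0.2435]
eef_rot: [0.738, 0.675, -0.0, -0.002]
force: [0.1, 1.1, -1.8]
width: 0.647
finger_force: 20.0
```

```bash
python3 -c "
from h import *
save('wrist','w7.png')
look('grey_block',.051);look('castor',.02)
go(.476,-.2735,.085,-5.1)"
```

```text
grey_block 0.92 c [ 575.7 -192.8] size [39.2 62.9] ang 85.4 px [404. 102.]
castor 0.88 c [ 488.7 -183.9] size [59.8 75.3] ang 85.0 px [321. 101.]
castor 0.17 c [ 520.4 -267.5] size [262.  191.2] ang 84.8 px [368. 133.]
pos [ 0.4745 -0.2726  0.2447] yaw -5.0 | turn 0.001 1 rows of 0.0014 | shift [-0.0008  0.0016  0.1597] 4 rows of [-0.0002  0.0004  0.0399]
```

View pics/w7.png

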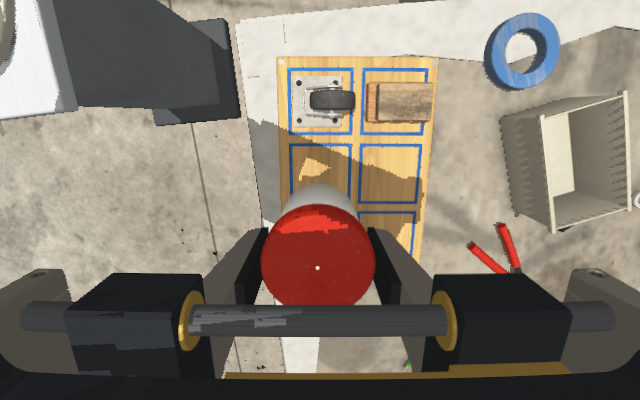

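The grey block (404,102) sits squarely on the brown one and the jar hangs upright. I lower it.

Emit:
{"name": "apply_moves", "arguments": {"commands": [{"tx": 0, "ty": 0.0015, "tz": 0.035, "ax": 0, "ay": 0, "az": 0}, {"tx": 0, "ty": 0, "tz": 0.035, "ax": 0, "ay": 0, "az": 0}, {"tx": 0, "ty": 0, "tz": 0.035, "ax": 0, "ay": 0, "az": 0}, {"tx": 0, "ty": 0, "tz": 0.035, "ax": 0, "ay": 0, "az": 0}, {"tx": 0, "ty": 0, "tz": 0.018, "ax": 0, "ay": 0, "az": 0}, {"tx": 0, "ty": 0, "tz": 0.005, "ax": 0, "ay": 0, "az": 0}, {"tx": 0, "ty": 0, "tz": 0, "ax": 0, "ay": 0, "az": 0}, {"tx": 0, "ty": 0, "tz": 0, "ax": 0, "ay": 0, "az": 0}, {"tx": 0, "ty": 0, "tz": 0, "ax": 0, "ay": 0, "az": 0}]}}

```text
time_s: 30.62
eef_pos: [0.4774, -0.2744, 0.0841]
eef_rot: [0.738, 0.675, 0.0, 0.001]
force: [0.2, 0.5, -1.0]
width: 0.648
finger_force: 20.0
```

```bash
python3 -c "
from h import *
go(.476,-.2735,.075,-5.1);print(get_obs()['force'])"
```

```text
pos [ 0.4774 -0.2744  0.0841] yaw -5.1 | turn 0.001 1 rows of 0.0006 | shift [ 0.0008 -0.0015  0.0091] 1 rows of [ 0.0008 -0.0015  0.0091]
[ 0.1542  0.4603 -0.9654]
```

Emit:
{"name": "apply_moves", "arguments": {"commands": [{"tx": 0, "ty": -0.001, "tz": 0.004, "ax": 0, "ay": 0, "az": 0}, {"tx": 0, "ty": 0, "tz": 0.003, "ax": 0, "ay": 0, "az": 0}, {"tx": 0, "ty": 0, "tz": 0.001, "ax": 0, "ay": 0, "az": 0}, {"tx": 0, "ty": 0, "tz": 0.001, "ax": 0, "ay": 0, "az": 0}, {"tx": 0, "ty": 0, "tz": 0, "ax": 0, "ay": 0, "az": 0}, {"tx": 0, "ty": 0, "tz": 0, "ax": 0, "ay": 0, "az": 0}]}}

```text
time_s: 31.12
eef_pos: [0.4752, -0.2742, 0.0737]
eef_rot: [0.738, 0.675, -0.0, 0.0]
force: [-0.4, -0.7, 3.3]
width: 0.647
finger_force: 20.0
```

Emit:
{"name": "apply_moves", "arguments": {"commands": [{"tx": 0, "ty": 0, "tz": 0, "ax": 0, "ay": 0, "az": 0}, {"tx": 0, "ty": 0, "tz": 0, "ax": 0, "ay": 0, "az": 0}, {"tx": 0, "ty": 0, "tz": 0, "ax": 0, "ay": 0, "az": 0}, {"tx": 0, "ty": 0, "tz": 0, "ax": 0, "ay": 0, "az": 0}], "jaw": 0.08}}

```text
time_s: 31.45
eef_pos: [0.4752, -0.274, 0.0734]
eef_rot: [0.738, 0.675, 0.0, 0.0]
force: [0.5, 0.2, -0.0]
width: 0.871
finger_force: 0.0
```

Emit:
{"name": "apply_moves", "arguments": {"commands": [{"tx": 0, "ty": 0, "tz": -0.015, "ax": 0, "ay": 0, "az": 0}, {"tx": 0, "ty": 0, "tz": -0.035, "ax": 0, "ay": 0, "az": 0}, {"tx": 0, "ty": 0, "tz": -0.035, "ax": 0, "ay": 0, "az": 0}, {"tx": 0, "ty": 0, "tz": -0.035, "ax": 0, "ay": 0, "az": 0}, {"tx": 0, "ty": 0, "tz": -0.03, "ax": 0, "ay": 0, "az": -0.12}, {"tx": 0, "ty": 0, "tz": 0, "ax": 0, "ay": 0, "az": -0.12}, {"tx": 0, "ty": 0, "tz": 0, "ax": 0, "ay": 0, "az": -0.12}, {"tx": 0, "ty": 0, "tz": 0, "ax": 0, "ay": 0, "az": -0.12}, {"tx": 0, "ty": 0, "tz": 0, "ax": 0, "ay": 0, "az": 0}, {"tx": 0, "ty": 0, "tz": 0, "ax": 0, "ay": 0, "az": 0}]}}

```text
time_s: 32.28
eef_pos: [0.4751, -0.2739, 0.2233]
eef_rot: [0.558, 0.83, 0.0, -0.0]
force: [-0.2, -0.2, 0.4]
width: 0.872
finger_force: 0.0
```

```bash
python3 -c "
from h import *
go(.419,.402,.22)"
```

```text
pos [ 0.4751 -0.2739  0.2233] yaw 22.2 | turn 0.0 0 rows of 0.0 | shift [0.6471 0.2033 0.0033] 17 rows of [0.0381 0.012  0.0002]
```

Emit:
{"name": "apply_moves", "arguments": {"commands": [{"tx": 0.038, "ty": 0.012, "tz": 0, "ax": 0, "ay": 0, "az": 0}, {"tx": 0.038, "ty": 0.012, "tz": 0, "ax": 0, "ay": 0, "az": 0}, {"tx": 0.038, "ty": 0.012, "tz": 0, "ax": 0, "ay": 0, "az": 0}, {"tx": 0.038, "ty": 0.012, "tz": 0, "ax": 0, "ay": 0, "az": 0}, {"tx": 0.038, "ty": 0.012, "tz": 0, "ax": 0, "ay": 0, "az": 0}, {"tx": 0.038, "ty": 0.012, "tz": 0, "ax": 0, "ay": 0, "az": 0}, {"tx": 0.038, "ty": 0.012, "tz": 0, "ax": 0, "ay": 0, "az": 0}, {"tx": 0.038, "ty": 0.012, "tz": 0, "ax": 0, "ay": 0, "az": 0}, {"tx": 0.038, "ty": 0.012, "tz": 0, "ax": 0, "ay": 0, "az": 0}, {"tx": 0.038, "ty": 0.012, "tz": 0, "ax": 0, "ay": 0, "az": 0}]}}

```text
time_s: 33.12
eef_pos: [0.4407, 0.1249, 0.2235]
eef_rot: [0.558, 0.83, 0.0, 0.0]
force: [0.9, -0.4, -0.8]
width: 0.873
finger_force: 0.0
```

Emit:
{"name": "apply_moves", "arguments": {"commands": [{"tx": 0.038, "ty": 0.012, "tz": 0, "ax": 0, "ay": 0, "az": 0}, {"tx": 0.038, "ty": 0.012, "tz": 0, "ax": 0, "ay": 0, "az": 0}, {"tx": 0.038, "ty": 0.012, "tz": 0, "ax": 0, "ay": 0, "az": 0}, {"tx": 0.038, "ty": 0.012, "tz": 0, "ax": 0, "ay": 0, "az": 0}, {"tx": 0.038, "ty": 0.012, "tz": 0, "ax": 0, "ay": 0, "az": 0}, {"tx": 0.038, "ty": 0.012, "tz": 0, "ax": 0, "ay": 0, "az": 0}, {"tx": 0.038, "ty": 0.012, "tz": 0, "ax": 0, "ay": 0, "az": 0}, {"tx": 0, "ty": 0, "tz": 0, "ax": 0, "ay": 0, "az": 0}, {"tx": 0, "ty": 0, "tz": 0, "ax": 0, "ay": 0, "az": 0}, {"tx": 0, "ty": 0, "tz": 0, "ax": 0, "ay": 0, "az": 0}]}}

```text
time_s: 33.95
eef_pos: [0.4171, 0.4005, 0.2228]
eef_rot: [0.557, 0.831, -0.001, -0.0]
force: [-0.0, -0.0, -0.6]
width: 0.869
finger_force: 0.0
```

```bash
python3 -c "
from h import *
save('wrist','w8.png',(160,0,560,300),2)
look('tape_measure',.068);look('tape_measure',.05)
go(.419,.402,.04)"
```

```text
tape_measure 0.6 c [412.9 405.1] size [28.4 68.3] ang 22.9 px [316. 181.]
tape_measure 0.6 c [414.5 401.4] size [30.1 72.3] ang 22.9 px [316. 181.]
pos [0.4177 0.3997 0.2233] yaw 22.3 | turn 0.0 0 rows of 0.0 | shift [0.0016 0.0021 0.1833] 5 rows of [0.0003 0.0004 0.0367]
```

View pics/w8.png

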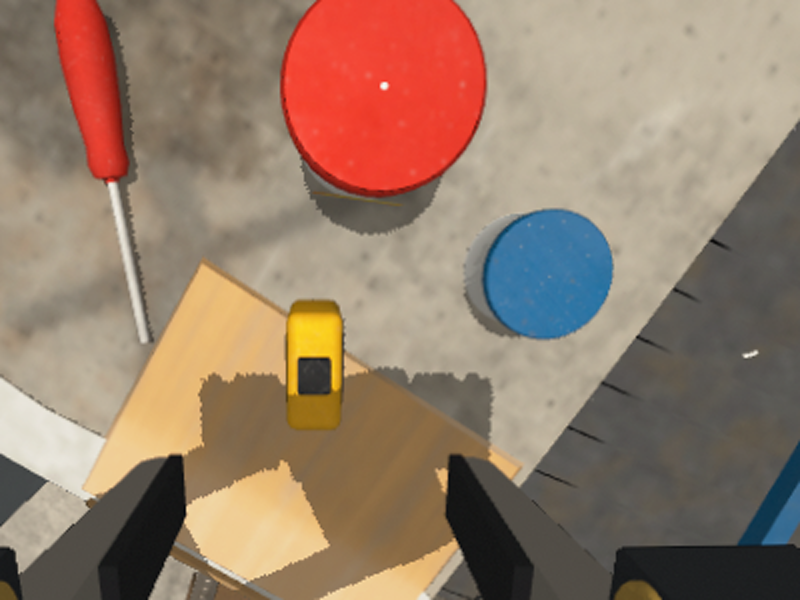

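The tape measure (315,365 in the crop) is aligned with the jaws, clear of the large jar (385,90) and the tin (550,275). I descend and grip.

Emit:
{"name": "apply_moves", "arguments": {"commands": [{"tx": 0.0015, "ty": -0.001, "tz": 0.035, "ax": 0, "ay": 0, "az": 0}, {"tx": 0.0015, "ty": -0.001, "tz": 0.035, "ax": 0, "ay": 0, "az": -0.01}, {"tx": 0, "ty": 0, "tz": 0.035, "ax": 0, "ay": 0, "az": 0}, {"tx": 0, "ty": 0, "tz": 0.035, "ax": 0, "ay": 0, "az": 0}, {"tx": 0, "ty": 0, "tz": 0.03, "ax": 0, "ay": 0, "az": 0}, {"tx": 0, "ty": 0, "tz": 0.009, "ax": 0, "ay": 0, "az": 0}, {"tx": 0, "ty": 0, "tz": 0, "ax": 0, "ay": 0, "az": 0}, {"tx": 0, "ty": 0, "tz": 0, "ax": 0, "ay": 0, "az": 0}]}}

```text
time_s: 34.77
eef_pos: [0.4152, 0.4027, 0.0452]
eef_rot: [0.553, 0.833, 0.0, 0.0]
force: [0.7, -0.2, 0.5]
width: 0.87
finger_force: 0.0
```

Emit:
{"name": "apply_moves", "arguments": {"commands": [{"tx": 0, "ty": 0, "tz": 0, "ax": 0, "ay": 0, "az": 0}, {"tx": 0, "ty": 0, "tz": 0, "ax": 0, "ay": 0, "az": 0}, {"tx": 0, "ty": 0, "tz": 0, "ax": 0, "ay": 0, "az": 0}, {"tx": 0, "ty": 0, "tz": 0, "ax": 0, "ay": 0, "az": 0}, {"tx": 0, "ty": 0, "tz": 0, "ax": 0, "ay": 0, "az": 0}, {"tx": 0, "ty": 0, "tz": 0, "ax": 0, "ay": 0, "az": 0}, {"tx": 0, "ty": 0, "tz": 0, "ax": 0, "ay": 0, "az": 0}, {"tx": 0, "ty": 0, "tz": 0, "ax": 0, "ay": 0, "az": 0}, {"tx": 0, "ty": 0, "tz": 0, "ax": 0, "ay": 0, "az": 0}, {"tx": 0, "ty": 0, "tz": 0, "ax": 0, "ay": 0, "az": 0}], "jaw": 0.015, "newtons": 25}}

```text
time_s: 35.6
eef_pos: [0.4146, 0.403, 0.0445]
eef_rot: [0.552, 0.834, 0.0, 0.0]
force: [0.2, 0.1, 2.4]
width: 0.337
finger_force: 24.9
```

Emit:
{"name": "apply_moves", "arguments": {"commands": [{"tx": 0, "ty": 0, "tz": -0.02, "ax": 0, "ay": 0, "az": 0}, {"tx": 0, "ty": 0, "tz": -0.035, "ax": 0, "ay": 0, "az": 0}, {"tx": 0, "ty": 0, "tz": -0.04, "ax": 0, "ay": 0, "az": 0}, {"tx": 0, "ty": 0, "tz": -0.04, "ax": 0, "ay": 0, "az": 0}, {"tx": 0, "ty": 0, "tz": -0.04, "ax": 0, "ay": 0, "az": 0.1}, {"tx": 0, "ty": 0, "tz": -0.03, "ax": 0, "ay": 0, "az": 0.1}, {"tx": 0, "ty": 0, "tz": 0, "ax": 0, "ay": 0, "az": 0.1}, {"tx": 0, "ty": 0, "tz": 0, "ax": 0, "ay": 0, "az": 0.1}, {"tx": 0, "ty": 0, "tz": 0, "ax": 0, "ay": 0, "az": 0.091}, {"tx": 0, "ty": 0, "tz": 0, "ax": 0, "ay": 0, "az": 0}]}}

```text
time_s: 36.43
eef_pos: [0.4143, 0.4027, 0.2491]
eef_rot: [0.74, 0.673, -0.0, 0.0]
force: [-1.2, 0.0, -2.0]
width: 0.336
finger_force: 24.9
```

```bash
python3 -c "
from h import *
go(.5577,-.371,.25,-5.1)"
```

```text
pos [0.4143 0.4027 0.2491] yaw -5.4 | turn -0.005 1 rows of -0.0051 | shift [-0.7579  0.2116 -0.0009] 20 rows of [-0.0379  0.0106 -0.    ]
```

Emit:
{"name": "apply_moves", "arguments": {"commands": [{"tx": -0.0379, "ty": 0.0106, "tz": 0, "ax": 0, "ay": 0, "az": -0.005}, {"tx": -0.0379, "ty": 0.0106, "tz": 0, "ax": 0, "ay": 0, "az": 0}, {"tx": -0.0379, "ty": 0.0106, "tz": 0, "ax": 0, "ay": 0, "az": 0}, {"tx": -0.0379, "ty": 0.0106, "tz": 0, "ax": 0, "ay": 0, "az": 0}, {"tx": -0.0379, "ty": 0.0106, "tz": 0, "ax": 0, "ay": 0, "az": 0}, {"tx": -0.0379, "ty": 0.0106, "tz": 0, "ax": 0, "ay": 0, "az": 0}, {"tx": -0.0379, "ty": 0.0106, "tz": 0, "ax": 0, "ay": 0, "az": 0}, {"tx": -0.0379, "ty": 0.0106, "tz": 0, "ax": 0, "ay": 0, "az": 0}, {"tx": -0.0379, "ty": 0.0106, "tz": 0, "ax": 0, "ay": 0, "az": 0}, {"tx": -0.0379, "ty": 0.0106, "tz": 0, "ax": 0, "ay": 0, "az": 0}]}}

```text
time_s: 37.27
eef_pos: [0.4875, 0.0144, 0.2491]
eef_rot: [0.735, 0.678, -0.0, -0.0]
force: [0.5, -0.0, -1.9]
width: 0.335
finger_force: 24.9
```

Emit:
{"name": "apply_moves", "arguments": {"commands": [{"tx": -0.0379, "ty": 0.0106, "tz": 0, "ax": 0, "ay": 0, "az": 0}, {"tx": -0.0379, "ty": 0.0106, "tz": 0, "ax": 0, "ay": 0, "az": 0}, {"tx": -0.0379, "ty": 0.0106, "tz": 0, "ax": 0, "ay": 0, "az": 0}, {"tx": -0.0379, "ty": 0.0106, "tz": 0, "ax": 0, "ay": 0, "az": 0}, {"tx": -0.0379, "ty": 0.0106, "tz": 0, "ax": 0, "ay": 0, "az": 0}, {"tx": -0.0379, "ty": 0.0106, "tz": 0, "ax": 0, "ay": 0, "az": 0}, {"tx": -0.0379, "ty": 0.0106, "tz": 0, "ax": 0, "ay": 0, "az": 0}, {"tx": -0.0379, "ty": 0.0106, "tz": 0, "ax": 0, "ay": 0, "az": 0}, {"tx": -0.0379, "ty": 0.0106, "tz": 0, "ax": 0, "ay": 0, "az": 0}, {"tx": -0.0379, "ty": 0.0106, "tz": 0, "ax": 0, "ay": 0, "az": 0}]}}

```text
time_s: 38.1
eef_pos: [0.5609, -0.3722, 0.2486]
eef_rot: [0.735, 0.678, -0.0, -0.001]
force: [0.8, 0.1, -3.3]
width: 0.335
finger_force: 24.9
```

Emit:
{"name": "apply_moves", "arguments": {"commands": [{"tx": 0, "ty": 0, "tz": 0.01, "ax": 0, "ay": 0, "az": 0}, {"tx": 0, "ty": 0, "tz": 0, "ax": 0, "ay": 0, "az": 0}, {"tx": 0, "ty": 0, "tz": 0, "ax": 0, "ay": 0, "az": 0}, {"tx": 0, "ty": 0, "tz": 0, "ax": 0, "ay": 0, "az": 0}]}}

```text
time_s: 38.43
eef_pos: [0.5609, -0.3691, 0.2391]
eef_rot: [0.736, 0.677, -0.0, -0.001]
force: [0.1, 0.1, -2.7]
width: 0.336
finger_force: 24.9
```

```bash
python3 -c "
from h import *
save('wrist','w9.png')
look('red_jar',.087);look('tape_measure',.24)
go(.5577,-.371,.065,-5.1)"
```

```text
red_jar 0.66 c [ 480.3 -278.6] size [59.  68.1] ang 53.0 px [227. 103.]
tape_measure 0.82 c [ 560.8 -365.8] size [71.6 32.6] ang 84.6 px [317. 248.]
tape_measure 0.46 c [ 533.3 -252.2] size [21.7 26.7] ang 84.4 px [235.  24.]
pos [ 0.5615 -0.3692  0.24  ] yaw -4.8 | turn 0.006 1 rows of 0.0058 | shift [-0.0021 -0.0036  0.175 ] 5 rows of [-0.0004 -0.0007  0.035 ]
```

View pics/w9.png

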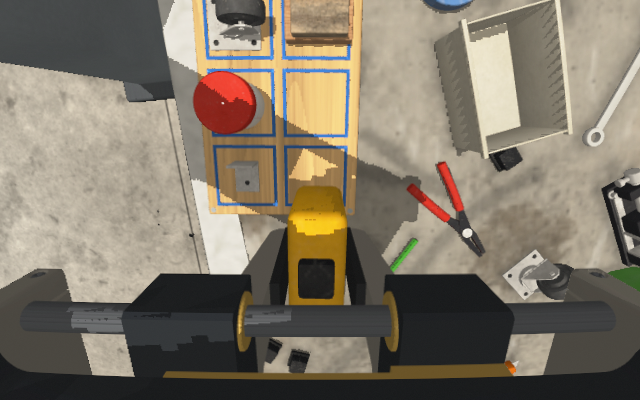

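The jar (225,103) stands in front-centre and the tape measure is held upright over its square. I lower it.

Emit:
{"name": "apply_moves", "arguments": {"commands": [{"tx": -0.001, "ty": -0.0015, "tz": 0.035, "ax": 0, "ay": 0, "az": 0.006}, {"tx": -0.001, "ty": -0.0015, "tz": 0.035, "ax": 0, "ay": 0, "az": 0}, {"tx": -0.001, "ty": 0, "tz": 0.035, "ax": 0, "ay": 0, "az": 0}, {"tx": 0, "ty": 0, "tz": 0.035, "ax": 0, "ay": 0, "az": 0}, {"tx": 0, "ty": 0, "tz": 0.025, "ax": 0, "ay": 0, "az": 0}, {"tx": 0, "ty": 0, "tz": 0.011, "ax": 0, "ay": 0, "az": 0}, {"tx": 0, "ty": 0, "tz": 0, "ax": 0, "ay": 0, "az": 0}, {"tx": 0, "ty": 0, "tz": 0, "ax": 0, "ay": 0, "az": 0}, {"tx": 0, "ty": 0, "tz": 0, "ax": 0, "ay": 0, "az": 0}]}}

```text
time_s: 39.33
eef_pos: [0.5594, -0.3737, 0.0656]
eef_rot: [0.738, 0.674, 0.0, 0.002]
force: [0.5, 0.8, -2.2]
width: 0.336
finger_force: 24.9
```

```bash
python3 -c "
from h import *
go(.5577,-.371,.0535,-5.1);print(get_obs()['force'])"
```

```text
pos [ 0.5594 -0.3737  0.0656] yaw -5.2 | turn -0.002 1 rows of -0.0015 | shift [ 0.0025 -0.0019  0.0121] 1 rows of [ 0.0025 -0.0019  0.0121]
[ 0.5499  0.8347 -2.1514]
```

Emit:
{"name": "apply_moves", "arguments": {"commands": [{"tx": 0.001, "ty": -0.001, "tz": 0.005, "ax": 0, "ay": 0, "az": 0}, {"tx": 0, "ty": 0, "tz": 0.004, "ax": 0, "ay": 0, "az": 0}, {"tx": 0, "ty": 0, "tz": 0.002, "ax": 0, "ay": 0, "az": 0}, {"tx": 0, "ty": 0, "tz": 0.001, "ax": 0, "ay": 0, "az": 0}, {"tx": 0, "ty": 0, "tz": 0, "ax": 0, "ay": 0, "az": 0}, {"tx": 0, "ty": 0, "tz": 0, "ax": 0, "ay": 0, "az": 0}]}}

```text
time_s: 39.83
eef_pos: [0.5575, -0.3721, 0.0534]
eef_rot: [0.739, 0.674, 0.0, 0.0]
force: [-3.4, 3.5, 12.2]
width: 0.339
finger_force: 25.0
```

Emit:
{"name": "apply_moves", "arguments": {"commands": [{"tx": 0, "ty": 0, "tz": 0, "ax": 0, "ay": 0, "az": 0}, {"tx": 0, "ty": 0, "tz": 0, "ax": 0, "ay": 0, "az": 0}, {"tx": 0, "ty": 0, "tz": 0, "ax": 0, "ay": 0, "az": 0}, {"tx": 0, "ty": 0, "tz": 0, "ax": 0, "ay": 0, "az": 0}], "jaw": 0.055}}

```text
time_s: 40.17
eef_pos: [0.5572, -0.372, 0.0514]
eef_rot: [0.739, 0.674, 0.0, 0.0]
force: [-0.4, -0.1, -0.6]
width: 0.59
finger_force: 0.0
```

Emit:
{"name": "apply_moves", "arguments": {"commands": [{"tx": 0, "ty": 0, "tz": -0.015, "ax": 0, "ay": 0, "az": 0}, {"tx": 0, "ty": 0, "tz": -0.035, "ax": 0, "ay": 0, "az": 0}, {"tx": 0, "ty": 0, "tz": -0.035, "ax": 0, "ay": 0, "az": 0}, {"tx": 0, "ty": 0, "tz": -0.035, "ax": 0, "ay": 0, "az": 0}, {"tx": -0.02, "ty": 0, "tz": -0.035, "ax": 0, "ay": 0, "az": 0}, {"tx": -0.02, "ty": -0.01, "tz": -0.035, "ax": 0, "ay": 0, "az": 0}, {"tx": -0.02, "ty": -0.01, "tz": -0.035, "ax": 0, "ay": 0, "az": 0}, {"tx": -0.02, "ty": -0.01, "tz": -0.03, "ax": 0, "ay": 0, "az": 0}, {"tx": 0, "ty": 0, "tz": 0, "ax": 0, "ay": 0, "az": 0}, {"tx": 0, "ty": 0, "tz": 0, "ax": 0, "ay": 0, "az": 0}]}}

```text
time_s: 41.0
eef_pos: [0.52, -0.4504, 0.3084]
eef_rot: [0.739, 0.674, 0.0, 0.002]
force: [0.5, 0.6, -0.3]
width: 0.601
finger_force: 0.0
```

```bash
python3 -c "
from h import *
save('wrist','w10.png')
look('red_jar',.087);look('tape_measure',.06);look('grey_block',.051);look('brown_block',.031);look('castor',.02);look('bracket',.012)
print('targets jar .476 -.2735, tape .5577 -.3712, brown .5737 -.192')"
```

```text
red_jar 0.61 c [ 474.4 -279.3] size [59.1 69.3] ang 3.9 px [266.  31.]
tape_measure 0.58 c [ 554.1 -374.9] size [71.4 33. ] ang 83.1 px [340. 112.]
castor 0.19 c [ 467.6 -359.3] size [41.5 31.6] ang 86.7 px [276. 108.]
bracket 0.64 c [ 465.9 -359.8] size [43.4 33.7] ang 86.5 px [276. 108.]
targets jar .476 -.2735, tape .5577 -.3712, brown .5737 -.192
```

View pics/w10.png

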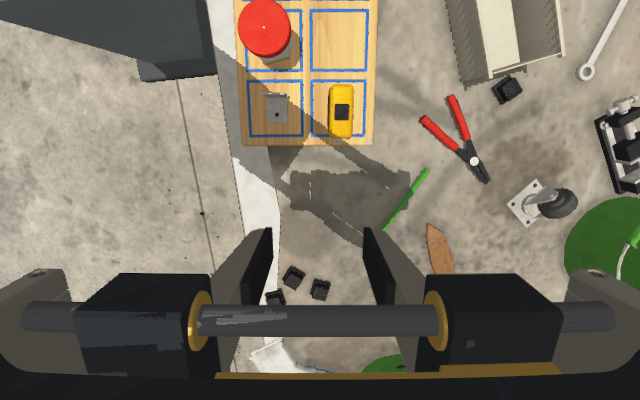

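The tape measure (341,110) stands in its square behind the bracket, the jar (265,28) in front-centre, and the bracket is unmoved. Nothing touches the robot, so I hand in.

```bash
python3 -c "
from rig import *
print(close_job())"
```

```text
the job is handed in; nothing more can be done
None
```

The kit is set out and handed in at about 41 s. The jar is between castor and bracket, the brown block behind the castor with the grey one squarely on it, and the tape measure behind the bracket. By camera, each is within about 6 mm of its target, inside the 12–15 mm limits; no verdict was returned at hand-in.

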